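Set out the power-supply parts in their nests

ROBOT

A 6-joint arm with a two-finger parallel gripper is mounted at the origin on the work surface. World frame = base frame: x ahead of the robot, y to its left, z up, the work surface at z = 0. Lengths are in m, angles in rad, forces in N, time in s.
With the tool pointing down it reaches from about 0.425 to 0.95 m from the base axis. Payload 3.5 kg.
Tool frame: the origin (TCP) lies on the mounting face of the last link; the fingertips stand 173 mm ahead of it and the grasp point (between the pads) lies 155 mm ahead of it; z points along the fingers, x is the direction in which the jaws open and shut, and the axes are right-handed (so a half turn about z gives the same grasp; the last joint's range is limited). The gripper opens to 85 mm and grips with 20 to 120 N. Pads are 22 mm wide; open, the fingers measure 114 mm over their backs; the gripper's body (76 mm by 85 mm) begins 54 mm behind the grasp point. The pads swing forward as they close: fully open they stand 13 mm farther back than shut.
Start: joints at [1.2, 0.286, 1.577, -0, 1.279, -0.15], TCP at [0.148, 0.659, 0.405] pointing down, gripper open.
Joint ranges: [-2.77, 2.77], [-0.9, 2.22], [0.21, 2.48], [-1.53, 4.67], [0.24, 2.81], [-2.84, 2.84]. Speed limits (rad/s): [2.79, 2.79, 3.14, 3.14, 3.14, 3.14].

INTERFACE

Orientations are given as a unit quaternion [x, y, z, w].
In Python, from plant import get_state, read_camera, sign_off gives the robot as it stands.
- The arm moves only by the shell command python3 -m jog 'ROWS' [FORCE]. ROWS is JSON, a list of rows, each an object of numbers: "grip": the closure, from 0 (fully open) to 1 (shut); "x", "y", "z": the shift along the tool's x, y, z in mm; "rx", "ry", "rz": the turn, a rotation vector about the tool's x, y, z in degrees. A call has 1 to 8 rows; each row shifts and turns the commanded pose from where the row before left it, along the tool's axes as they then stand; what a row does not reach is not made up. A row lasts 1/12 s, in which the tool goes at most 41.7 mm and 7.16 degrees, less where a joint would pass 70% of its speed; a pose out of reach is approached as far as the arm can. A call with a gripper value outside its range is refused whole. The fingers move at their own pace and stop on an object; FORCE is the grip in N (left out, the last holds). Time passes only in rows, so rows that do not move let the fingers close. It gives the time, the measured TCP pose, the force and the opening at its end, in the units of the state.
- get_state(): the state, without advancing time (a new reading comes with each control period).
- read_camera(name): name is "scene" or "top"; returns a dict with "frame" (400x640x3 uint8, red, green, blue), "intrinsics" (3x3 intrinsics, pixels), "R" (3x3) and "t" (3): a world point X has camera coordinates R X + t. Camera axes: x right, y down, z forward; pixel columns grow to the right and rows downward; lengths in m; the calibration is good to about 2 mm. A picture is of the moment at which its call begins. There is no depth.
- sign_off(): hands the job in, once; it reports no verdict.
The state is a dict: "time": time; "qpos": joint angles; "dq": joint speeds; "joint_efforts": joint torques, N m; "eef_pos": TCP position; "tcp_rot": TCP orientation; "contact_force": force on the tool from outside, world axes, zero at the start; "wrist_torque": the same for the moment, N m; "opening": opening from 0.0 (shut) to 1.0 (fully open).
Only numpy, scipy, OpenCV 4.12 (cv2) and the standard library are available. Lean on these libraries where they do the work, as an engineer would, in place of code of your own. Each camera call takes 0.05 s, during which the arm holds its last target.

TASK

Set out the parts kit for the power-supply build: put each of the four loose parts into the grey nest of its shape, the long finned heat sink in the long rectangular nest, the square transformer in the square one, the ring choke over the post of the larger round one and the can capacitor in the small round one. Each must sit flat and the right way up on the floor of its nest, inside the rim; set the parts down gently, never drop them, and leave the bottle and the screwdriver where they are.

Things in the scene. Friction and masses are not known exactly. Their poses are not given: they have to be found in the camera images.
- heatsink: Loose finned bare-aluminium heat sink, a long block 80 x 36 x 34 mm high (x: long side, y: width), fins running along x and pointing up; 0.10 to 0.21 kg. Grip it across the 36 mm width. Belongs in nest_long. Origin at the centre of its underside, z up when upright. It starts upright on the mat (mat top at z = 3 mm).
- transformer: Loose small mains transformer, 46 x 46 mm square in plan and 42 mm high, dark steel core with copper winding on two sides and white bobbin edges; 0.2 to 0.4 kg. Grip it across any two opposite sides. Belongs in nest_square, either way round. Origin at the centre of its underside, z up when upright. It starts upright on the mat (mat top at z = 3 mm).
- choke: Loose ring choke lying flat: a copper-wound ring, 58 mm outside diameter, 30 mm hole, 24 mm high (windings stand up to 1 mm prouder); 0.08 to 0.17 kg. Grip it across the outside diameter or by its 14 mm wall. Belongs in nest_post, over the post. Origin at the centre of its underside, z up when upright. It starts upright on the mat (mat top at z = 3 mm).
- capacitor: Loose black can capacitor standing upright, 35 mm diameter, 45 mm high, aluminium top with a cross mark; 0.04 to 0.085 kg. Belongs in nest_small. Origin at the centre of its underside, z up when upright. It starts upright on the mat (mat top at z = 3 mm).
- nest_long: Long rectangular nest for the heat sink, inside 96 mm (its x) by 52 mm (its y), so 8 mm clear on every side. Fixed, grey plastic, floor 3 mm thick, rim 3 mm thick whose top is 7 mm above the nest's underside. Origin at the centre of its underside (on the mat, z = 3 mm), z up; the part must rest on the nest floor, 3 mm above the origin.
- nest_square: Square nest for the transformer, inside 62 x 62 mm along its x and y, so 8 mm clear on every side. Fixed, grey plastic, floor 3 mm thick, rim 3 mm thick whose top is 7 mm above the nest's underside. Origin at the centre of its underside (on the mat, z = 3 mm), z up; the part must rest on the nest floor, 3 mm above the origin.
- nest_post: Larger round nest with a centre post, for the ring choke: inside diameter 74 mm, post 14 mm in diameter standing 12 mm above the nest floor. Fixed, grey plastic, floor 3 mm thick, rim 3 mm thick whose top is 7 mm above the nest's underside. Origin at the centre of its underside (on the mat, z = 3 mm), z up; the part must rest on the nest floor, 3 mm above the origin.
- nest_small: Small round nest without a post, for the capacitor: inside diameter 51 mm. Fixed, grey plastic, floor 3 mm thick, rim 3 mm thick whose top is 7 mm above the nest's underside. Origin at the centre of its underside (on the mat, z = 3 mm), z up; the part must rest on the nest floor, 3 mm above the origin.
- bottle: Bystander: small clear bottle with black cap, 36 mm diameter, 75 mm high, standing beyond the work; not to be disturbed. Origin at the centre of its underside.
- screwdriver: Bystander: screwdriver lying along its x at the right of the work, handle 100 x 24 x 20 mm (to -x) and blade 90 mm; not to be disturbed. Origin on the underside plane where handle and blade meet.
There are look-alikes about, which are no part of the job. What is shaped like the heatsink but yellow is not meant. What is shaped like the transformer but brown or purple is not meant.

How it is judged:
By the outcome, as a careful person would: the job done as asked, in the order asked, and still so for the second after the job is handed in, with the robot touching nothing.
It also fails if it takes over 106 s, if anything falls off the work surface, if the arm or the gripper's body presses on something with over 40 N, if the wrist force passes 120 N, or if a joint passes its speed limit or range.

## Working session

There is one attempt and no reset: what is moved stays moved. The work goes in short steps, Python scripts to look and compute and a shell command to move; the robot and the scene stay as the last step left them, time stands still between calls to the robot, and variables do not carry over. Pictures are saved under pics/ and viewed, and the job is handed in when it is done.

```bash
ls; mkdir -p pics
python3 - <<'E'
from plant import get_state, read_camera
import cv2,numpy as np
s=get_state(); print(s)
for n in("scene","top"):
    c=read_camera(n); print(n,c["intrinsics"],c["R"],c["t"])
    cv2.imwrite(f"pics/{n}0.png",c["frame"][:,:,::-1])
E
```

```text
pics
{'time': 0.0, 'qpos': array([ 1.19999378e+00,  2.87170062e-01,  1.57817608e+00, -3.40125601e-05,
        1.27858400e+00, -1.50011486e-01]), 'dq': array([-6.66470212e-04,  1.38936859e-03,  5.97462896e-06,  1.58093125e-03,
       -1.16083473e-03, -6.97978466e-04]), 'joint_efforts': array([-2.48023407e-04, -4.05957806e+01, -2.92639303e+01, -1.03166801e-04,
        5.47701144e-03, -4.22452660e-07]), 'eef_pos': array([0.14771474, 0.65838052, 0.40334426]), 'tcp_rot': array([ 7.80701699e-01,  6.24902785e-01, -1.00318823e-03,  5.99868146e-04]), 'contact_force': array([-0.59294144, -0.33701481,  0.04443766]), 'wrist_torque': array([ 0.00857985,  0.03644923, -0.04488152]), 'opening': 1.0019164535536103}
scene [[459.3157725    0.         315.0812339 ]
 [  0.         459.3157725  202.79201886]
 [  0.           0.           1.        ]] [[ 0.14668864  0.9890861  -0.01382462]
 [ 0.85265061 -0.13351462 -0.50513443]
 [-0.50146723  0.06230991 -0.86292995]] [-0.03369638 -0.49559681  1.36340475]
top [[498.20685866   0.         313.71176052]
 [  0.         498.20685866 198.58233284]
 [  0.           0.           1.        ]] [[ 0.01178348 -0.99990297  0.00743033]
 [-0.99670807 -0.01234127 -0.08012937]
 [ 0.0802133  -0.00646167 -0.99675678]] [-0.04756234  0.57648255  1.12849635]
```

View pics/scene0.png

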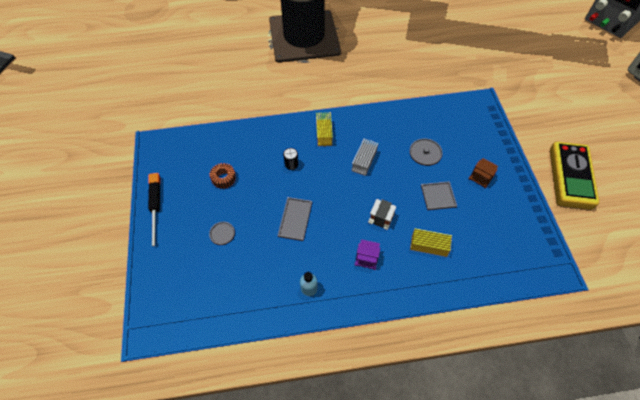

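View pics/top0.png

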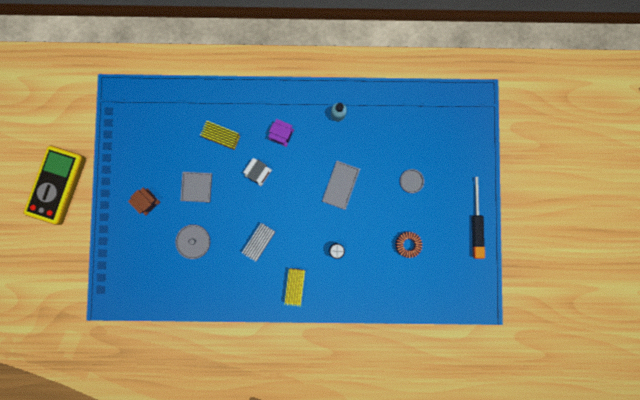

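Run:
```python
import cv2,numpy as np
t=cv2.imread("pics/top0.png"); s=cv2.imread("pics/scene0.png")
cv2.imwrite("pics/tc.png",cv2.resize(t[100:300,120:320],None,fx=4,fy=4,interpolation=cv2.INTER_CUBIC)[:600])
cv2.imwrite("pics/tc.png",cv2.resize(t[150:280,130:330],None,fx=4,fy=4,interpolation=cv2.INTER_CUBIC))
cv2.imwrite("pics/tc2.png",cv2.resize(t[150:280,310:450],None,fx=4,fy=4,interpolation=cv2.INTER_CUBIC))
cv2.imwrite("pics/sc.png",cv2.resize(s[110:260,270:470],None,fx=4,fy=4,interpolation=cv2.INTER_CUBIC))
```

```text
(no output)
```

View pics/tc.png

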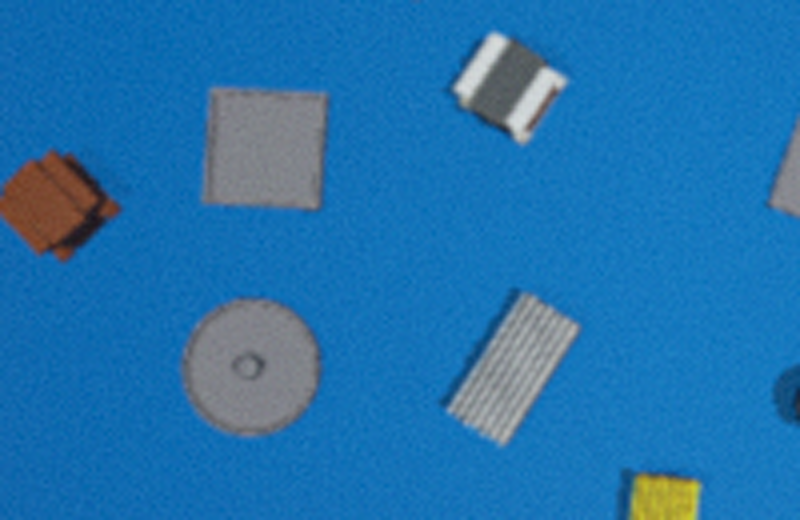

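View pics/tc2.png

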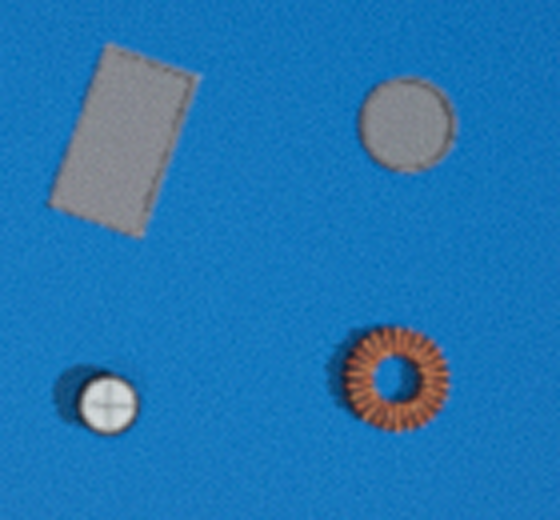

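View pics/sc.png

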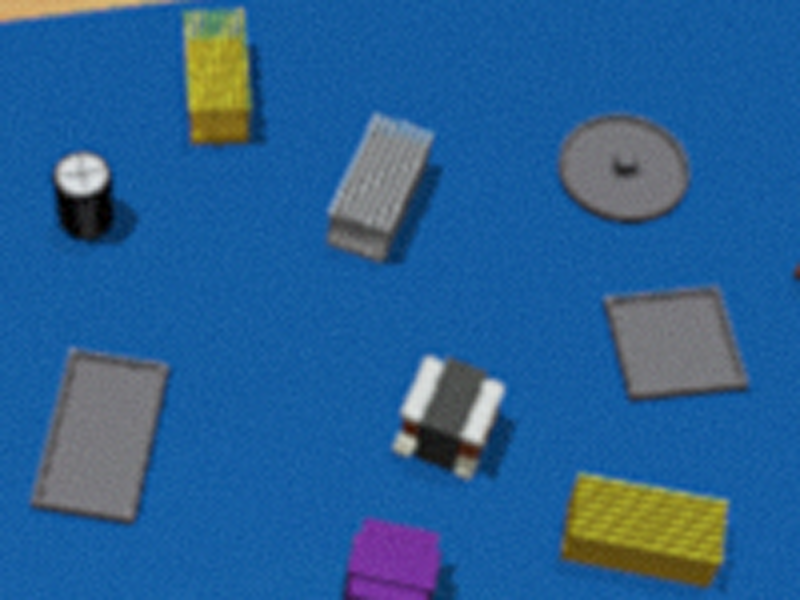

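Look-alikes (top view px): heat-sink shapes are silver (258,241) and yellow (220,135), (294,287). Transformer shapes are the white/dark one with copper (257,171), brown (144,200) and purple (281,132). I choose silver (258,241) and white/dark (257,171). The choke (408,244) and capacitor (337,251) are unique. The nests are long (341,185), square (197,187), post (193,242) and small (412,181). The crops confirm these choices.

```bash
cat > h.py <<'E'
import cv2,numpy as np
from plant import get_state, read_camera
def cast(c,uv,z):
    uv=np.atleast_2d(uv).astype(float)
    d=np.c_[uv,np.ones(len(uv))]@np.linalg.inv(c["intrinsics"]).T@c["R"]
    o=-c["R"].T@c["t"]; k=(z-o[2])/d[:,2]
    return (o+d*k[:,None])
def proj(c,X):
    p=(np.atleast_2d(X)@c["R"].T+c["t"])@c["intrinsics"].T
    return p[:,:2]/p[:,2:]
def mask(c,bw=None):
    f=cv2.resize(c["frame"],None,fx=4,fy=4,interpolation=cv2.INTER_CUBIC)
    hsv=cv2.cvtColor(f,cv2.COLOR_RGB2HSV)
    return hsv
def contour(c,seed,fn):
    "largest contour at seed; fn(hsv)->bool; returns original pixel coordinates"
    m=fn(mask(c).astype(int)).astype(np.uint8)*255
    m=cv2.morphologyEx(m,cv2.MORPH_CLOSE,np.ones((9,9)))
    m=cv2.morphologyEx(m,cv2.MORPH_OPEN,np.ones((7,7)))
    cs,_=cv2.findContours(m,cv2.RETR_EXTERNAL,cv2.CHAIN_APPROX_NONE)
    s=np.array(seed)*4.
    b=max((k for k in cs if len(k)>60),key=lambda k:cv2.pointPolygonTest(k,(float(s[0]),float(s[1])),True))
    return (b[:,0,:]+.5)/4-.5
def rect(P):
    (x,y),(w,h),a=cv2.minAreaRect((P[:,:2]*1000).astype(np.float32))
    if w<h: w,h,a=h,w,a+90
    return np.round([x,y,w,h,(a+90)%180-90],1)
gray=lambda h:(h[...,1]<110)&(h[...,2]>60)
bright=lambda h:(h[...,1]<90)&(h[...,2]>40)
notblue=lambda h:~((h[...,0]>95)&(h[...,0]<125)&(h[...,1]>110))
E
python3 - <<'E'
from h import *
seeds=dict(heatsink=((258,241),(365,155),.037),transformer=((257,171),(383,212),.045),choke=((408,233),(222,167),.027),capacitor=((337,251),(290,155),.048),
long=((341,185),(295,218),.010),square=((197,187),(439,195),.010),post=((193,242),(426,151),.010),small=((412,181),(222,233),.010))
for i,n in enumerate(("top","scene")):
    c=read_camera(n); print(n,"cam at",-c["R"].T@c["t"])
    for k,v in seeds.items():
        for fnm in ("gray","notblue"):
            p=contour(c,v[i],globals()[fnm]); P=cast(c,p,v[2])
            print(k,fnm,rect(P), "circ",np.round(cv2.minEnclosingCircle((P[:,:2]*1000).astype(np.float32))[0],1))
E
```

```text
top cam at [ 0.48462485 -0.03315123  1.17138297]
heatsink gray [476.2  84.7  81.5  39.5 -31.9] circ [476.2  84.5]
heatsink notblue [ 586.7  -59.5 1510.2  921.1  -89.1] circ [625.2 -58.9]
transformer gray [636.1  90.1  53.1  47.7  57.5] circ [635.3  90. ]
transformer notblue [ 586.   -59.3 1499.6  914.6  -89.1] circ [624.2 -58.7]
choke gray [ 4.754e+02 -2.346e+02  3.490e+01  9.200e+00 -1.000e-01] circ [ 475.4 -236.6]
choke notblue [ 587.6  -59.7 1523.6  929.3  -89.1] circ [626.4 -59.1]
capacitor gray [458.5 -93.   33.1  32.4 -89.3] circ [458.5 -93. ]
capacitor notblue [ 585.7  -59.2 1495.6  912.2  -89.1] circ [623.8 -58.6]
long gray [ 611.6 -103.2  102.5   58.5  -19.2] circ [ 611.8 -103.5]
long notblue [ 589.1  -60.1 1546.2  943.1  -89.1] circ [628.5 -59.5]
square gray [602.7 235.3  68.9  68.6  87.6] circ [603.1 235.5]
square notblue [ 589.1  -60.1 1546.2  943.1  -89.1] circ [628.5 -59.5]
post gray [475.2 239.5  78.8  78.5 -89.3] circ [475.3 239.5]
post notblue [ 589.1  -60.1 1546.2  943.1  -89.1] circ [628.5 -59.5]
small gray [ 623.  -269.9   56.    54.9  -89.3] circ [ 623.  -270.1]

[... 521 characters left out ...]
] circ [170.3   2.2]
capacitor gray [457.5 -93.1  33.   32.6  -7.3] circ [457.7 -93. ]
capacitor notblue [ 455.6  -44.8 1911.8 1116.4   80.5] circ [192.3  -0.6]
long gray [ 611.3 -102.9  104.1   59.4  -19.4] circ [ 611.2 -103.5]
long notblue [ 427.2  -41.7 1994.6 1164.8   80.5] circ [152.6   4.4]
square gray [602.8 234.3  70.5  69.4  -2.2] circ [602.5 233.8]
square notblue [ 427.2  -41.7 1994.6 1164.8   80.5] circ [152.6   4.4]
post gray [476.  238.1  80.4  78.1 -15.4] circ [475.7 238.3]
post notblue [ 427.2  -41.7 1994.6 1164.8   80.5] circ [152.6   4.4]
small gray [ 623.8 -269.2   56.9   55.7   -3.3] circ [ 623.3 -269.2]
small notblue [ 427.2  -41.7 1994.6 1164.8   80.5] circ [152.6   4.4]
```

Run:
```python
from h import *
orange=lambda h:((h[...,0]<18)|(h[...,0]>170))&(h[...,1]>70)&(h[...,2]>50)
yel=lambda h:(h[...,0]>20)&(h[...,0]<38)&(h[...,1]>150)
for i,n in enumerate(("top","scene")):
    c=read_camera(n)
    p=contour(c,((401,237),(214,170))[i],orange); P=cast(c,p,.027)
    print("choke",rect(P),np.round(cv2.minEnclosingCircle((P[:,:2]*1000).astype(np.float32)),1) if 0 else cv2.minEnclosingCircle((P[:,:2]*1000).astype(np.float32)))
    for s in [((294,287),(324,130)),((220,135),(431,242))]:
        P=cast(c,contour(c,s[i],yel),.037); print("yellow",rect(P))
# transformer core stripe (dark grey) vs whites
c=read_camera("top")
P=cast(c,contour(c,(250,166),lambda h:(h[...,1]<60)&(h[...,2]>150)),.045);print("white1",rect(P))
P=cast(c,contour(c,(265,177),lambda h:(h[...,1]<60)&(h[...,2]>150)),.045);print("white2",rect(P))
c=read_camera("scene")
P=cast(c,contour(c,(374,206),lambda h:(h[...,1]<60)&(h[...,2]>150)),.045);print("white1",rect(P))
P=cast(c,contour(c,(391,213),lambda h:(h[...,1]<60)&(h[...,2]>150)),.045);print("white2",rect(P))
```

```text
choke [ 474.5 -259.2   57.4   55.4   89.9] ((474.4015808105469, -258.8344421386719), 29.34398078918457)
yellow [377.3   0.7  76.7  33.5  -6.2]
yellow [720.7 176.6  81.5  36.5  69. ]
choke [ 476.5 -258.8   60.8   56.2   18.2] ((476.2901916503906, -259.3326110839844), 30.72390365600586)
yellow [397.2  -1.7  80.4  34.   -6.5]
yellow [728.8 175.   79.6  48.8  69. ]
white1 [647.  106.6  42.4  11.4 -32.3]
white2 [626.1  75.8  43.8  16.6 -32.2]
white1 [629.7  75.9  40.6  11.6 -32.3]
white2 [648.7 105.1  40.   11.9 -32.3]
```

```bash
cat > go.py <<'E'
import sys
from h import *
# residual to target TCP x y z (mm) psi(deg), in tool axes
def res(x,y,z,psi):
    s=get_state(); q=s["tcp_rot"]; 
    from scipy.spatial.transform import Rotation as R
    M=R.from_quat(q).as_matrix(); d=np.array([x,y,z])-s["eef_pos"]*1000
    ps=np.degrees(np.arctan2(M[1,0],M[0,0]))
    dz=((ps-psi)+90)%180-90
    rot=M@R.from_rotvec([0,0,dz],degrees=True).as_matrix()
    ideal=np.array([[np.cos(np.radians(ps-dz)),np.sin(np.radians(ps-dz)),0],[np.sin(np.radians(ps-dz)),-np.cos(np.radians(ps-dz)),0],[0,0,-1]]).T
    tilt=R.from_matrix(rot.T@ideal).as_rotvec(degrees=True)
    print("t",round(s["time"],2),"pos",np.round(s["eef_pos"]*1000,1),"psi",round(ps,2),"q",np.round(s["qpos"],2),"open",round(s["opening"],3),"F",np.round(s["contact_force"],1))
    print("shift before turn",np.round(M.T@d,1),"| rz",round(dz,2),"| shift after turn",np.round(rot.T@d,1),"tilt",np.round(tilt,2))
res(*map(float,sys.argv[1:5]))
E
python3 go.py 476.3 85 290 58
python3 -m jog '[{"x":-29,"y":26.5,"grip":0.2},{"x":-29,"y":26.5},{"x":-29,"y":26.5},{"x":-29,"y":26.5},{"x":-29,"y":26.5},{"x":-29,"y":26.5},{"x":-29,"y":26.5},{"x":-29,"y":26.5}]' 60
python3 go.py 476.3 85 290 58
```

```text
t 0.4 pos [147.8 658.6 404.5] psi 77.35 q [ 1.2   0.29  1.58 -0.    1.28 -0.15] open 0.999 F [-0.4  0.5  0.1]
shift before turn [-487.7  446.1  114.7] | rz 19.35 | shift after turn [-312.3  582.5  114.7] tilt [ 0.    0.02 -0.  ]
t 0.4 pos [147.8 658.6 404.5] psi 77.35 q [ 1.2   0.29  1.58 -0.    1.28 -0.15] open 0.999 F [-0.4  0.5  0.1]
shift before turn [-487.7  446.1  114.7] | rz 19.35 | shift after turn [-312.3  582.5  114.7] tilt [ 0.    0.02 -0.  ]$[0]: bad value
```

```bash
python3 -m jog '[{"grip":0.2,"x":-29,"y":26.5,"z":0,"rx":0,"ry":0,"rz":0}]' 60
python3 go.py 476.3 85 290 58
```

```text
time: 0.48
eef_pos: [0.1654, 0.627, 0.4039]
tcp_rot: [0.779, 0.626, 0.0, -0.001]
contact_force: [0.7, -0.3, 0.4]
opening: 0.887
t 0.48 pos [165.4 627.  403.9] psi 77.58 q [ 1.16  0.23  1.65  0.    1.26 -0.2 ] open 0.887 F [ 0.7 -0.3  0.4]
shift before turn [-462.6  420.4  112.3] | rz 19.58 | shift after turn [-295.   551.1  112.3] tilt [-0.13 -0.06  0.  ]
```

```bash
python3 -m jog '[{"grip":0.2,"x":-29,"y":26.5,"z":0,"rx":0,"ry":0,"rz":0},{"grip":0.2,"x":-29,"y":26.5,"z":0,"rx":0,"ry":0,"rz":0},{"grip":0.2,"x":-29,"y":26.5,"z":0,"rx":0,"ry":0,"rz":0},{"grip":0.2,"x":-29,"y":26.5,"z":0,"rx":0,"ry":0,"rz":0},{"grip":0.2,"x":-29,"y":26.5,"z":0,"rx":0,"ry":0,"rz":0},{"grip":0.2,"x":-29,"y":26.5,"z":0,"rx":0,"ry":0,"rz":0},{"grip":0.2,"x":-29,"y":26.5,"z":0,"rx":0,"ry":0,"rz":0},{"grip":0.2,"x":-29,"y":26.5,"z":0,"rx":0,"ry":0,"rz":0}]' 60
python3 -m jog '[{"grip":0.2,"x":-29,"y":26.5,"z":0,"rx":0,"ry":0,"rz":0},{"grip":0.2,"x":-29,"y":26.5,"z":0,"rx":0,"ry":0,"rz":0},{"grip":0.2,"x":-29,"y":26.5,"z":0,"rx":0,"ry":0,"rz":0},{"grip":0.2,"x":-29,"y":26.5,"z":0,"rx":0,"ry":0,"rz":0},{"grip":0.2,"x":0,"y":0,"z":0,"rx":0,"ry":0,"rz":6.5},{"grip":0.2,"x":0,"y":0,"z":0,"rx":0,"ry":0,"rz":6.5},{"grip":0.2,"x":0,"y":0,"z":0,"rx":0,"ry":0,"rz":6.5},{"grip":0.2,"x":0,"y":0,"z":0,"rx":0,"ry":0,"rz":0}]' 60
python3 go.py 476.3 85 290 58
```

```text
time: 1.15
eef_pos: [0.3237, 0.35, 0.4051]
tcp_rot: [0.781, 0.625, 0.0, 0.0]
contact_force: [0.9, 0.4, 0.1]
opening: 0.798
time: 1.82
eef_pos: [0.4015, 0.2148, 0.4049]
tcp_rot: [0.876, 0.482, 0.0, 0.0]
contact_force: [0.5, -0.4, 0.2]
opening: 0.799
t 1.82 pos [401.5 214.8 404.9] psi 57.67 q [ 0.27 -0.22  2.09  0.    1.26 -0.74] open 0.799 F [ 0.5 -0.4  0.2]
shift before turn [-69.8 132.6 114.9] | rz -0.33 | shift after turn [-70.5 132.2 114.9] tilt [ 0.02 -0.02 -0.  ]
```

```bash
python3 -m jog '[{"grip":0.2,"x":-14,"y":26.5,"z":0,"rx":0,"ry":0,"rz":0},{"grip":0.2,"x":-14,"y":26.5,"z":0,"rx":0,"ry":0,"rz":0},{"grip":0.2,"x":-14,"y":26.5,"z":25,"rx":0,"ry":0,"rz":0},{"grip":0.2,"x":-14,"y":26.5,"z":25,"rx":0,"ry":0,"rz":0},{"grip":0.2,"x":-14,"y":26.5,"z":25,"rx":0,"ry":0,"rz":0},{"grip":0.2,"x":0,"y":0,"z":30,"rx":0,"ry":0,"rz":0},{"grip":0.2,"x":0,"y":0,"z":10,"rx":0,"ry":0,"rz":0},{"grip":0.2,"x":0,"y":0,"z":0,"rx":0,"ry":0,"rz":0}]' 60
python3 go.py 476.3 85 184 58
python3 - <<'E'
from h import *
for n in("top","scene"):
    c=read_camera(n); cv2.imwrite(f"pics/{n}1.png",cv2.resize(c["frame"][100:300,150:450] if n=="top" else c["frame"][60:260,220:520],None,fx=2.6,fy=2.6,interpolation=3)[:,:,::-1])
E
```

```text
time: 2.48
eef_pos: [0.475, 0.0856, 0.2865]
tcp_rot: [0.875, 0.484, -0.003, -0.002]
contact_force: [-0.2, 0.9, -0.1]
opening: 0.797
t 2.48 pos [475.   85.6 286.5] psi 57.94 q [-0.03 -0.    2.13  0.    1.02 -1.04] open 0.797 F [-0.2  0.9 -0.1]
shift before turn [  0.6   2.1 102.5] | rz -0.06 | shift after turn [  0.6   2.1 102.5] tilt [-0.38  0.21 -0.  ]
```

View pics/scene1.png

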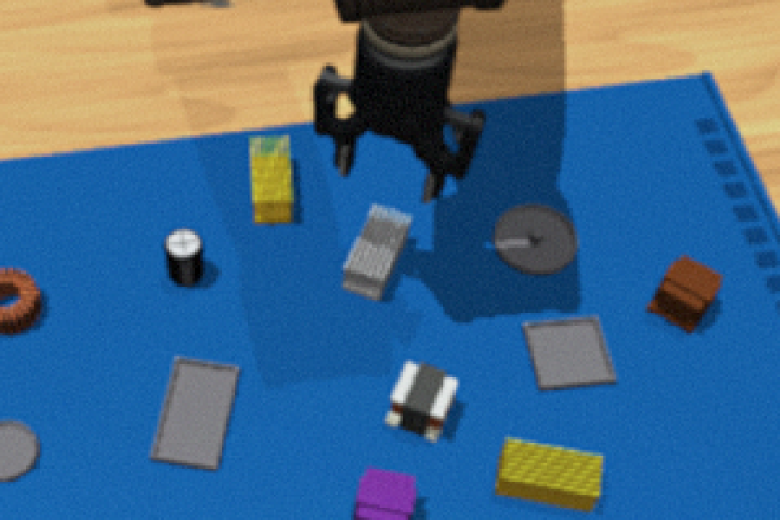

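View pics/top1.png

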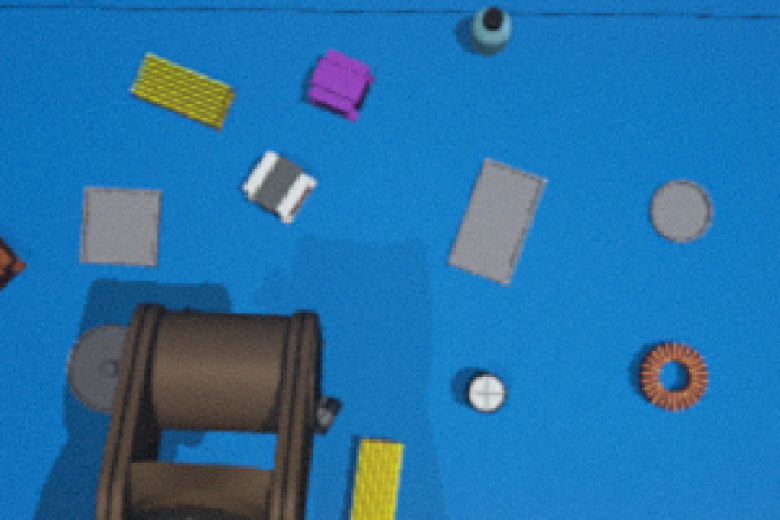

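```bash
python3 -m jog '[{"grip":0.2,"x":0.5,"y":1.5,"z":25,"rx":0,"ry":0,"rz":0},{"grip":0.2,"x":0,"y":0,"z":25,"rx":0,"ry":0,"rz":0},{"grip":0.2,"x":0,"y":0,"z":25,"rx":0,"ry":0,"rz":0},{"grip":0.2,"x":0,"y":0,"z":12,"rx":0,"ry":0,"rz":0},{"grip":0.2,"x":0,"y":0,"z":8,"rx":0,"ry":0,"rz":0},{"grip":0.2,"x":0,"y":0,"z":0,"rx":0,"ry":0,"rz":0},{"grip":0.2,"x":0,"y":0,"z":0,"rx":0,"ry":0,"rz":0}]' 60
python3 go.py 476.3 85 182 58
```

```text
time: 3.17
eef_pos: [0.4786, 0.0857, 0.1963]
tcp_rot: [0.875, 0.484, 0.001, 0.001]
contact_force: [0.8, 0.7, -0.3]
opening: 0.798
t 3.17 pos [478.6  85.7 196.3] psi 57.93 q [-0.03  0.16  2.16  0.    0.82 -1.04] open 0.798 F [ 0.8  0.7 -0.3]
shift before turn [-1.8 -1.6 14.3] | rz -0.07 | shift after turn [-1.8 -1.6 14.3] tilt [ 0.13 -0.08 -0.  ]
```

```bash
python3 -m jog '[{"grip":0.2,"x":-1,"y":-1,"z":8,"rx":0,"ry":0,"rz":0},{"grip":0.2,"x":0,"y":0,"z":6,"rx":0,"ry":0,"rz":0},{"grip":0.2,"x":0,"y":0,"z":0,"rx":0,"ry":0,"rz":0},{"grip":0.2,"x":0,"y":0,"z":0,"rx":0,"ry":0,"rz":0}]' 60
python3 go.py 476.3 85 182 58; python3 go.py 476.3 85 182 58
```

```text
time: 3.5
eef_pos: [0.4763, 0.0848, 0.1806]
tcp_rot: [0.875, 0.484, -0.0, -0.0]
contact_force: [-0.3, -1.0, -0.7]
opening: 0.803
t 3.5 pos [476.3  84.8 180.6] psi 57.85 q [-0.03  0.19  2.17  0.    0.79 -1.04] open 0.803 F [-0.3 -1.  -0.7]
shift before turn [ 0.1 -0.1 -1.4] | rz -0.15 | shift after turn [ 0.1 -0.1 -1.4] tilt [-0.03  0.01 -0.  ]
t 3.5 pos [476.3  84.8 180.6] psi 57.85 q [-0.03  0.19  2.17  0.    0.79 -1.04] open 0.803 F [-0.3 -1.  -0.7]
shift before turn [ 0.1 -0.1 -1.4] | rz -0.15 | shift after turn [ 0.1 -0.1 -1.4] tilt [-0.03  0.01 -0.  ]
```

Close gradually.

```bash
python3 -m jog '[{"grip":0.4,"x":0,"y":0,"z":0,"rx":0,"ry":0,"rz":0},{"grip":0.5,"x":0,"y":0,"z":0,"rx":0,"ry":0,"rz":0},{"grip":0.6,"x":0,"y":0,"z":0,"rx":0,"ry":0,"rz":0},{"grip":0.7,"x":0,"y":0,"z":0,"rx":0,"ry":0,"rz":0},{"grip":0.8,"x":0,"y":0,"z":0,"rx":0,"ry":0,"rz":0},{"grip":0.8,"x":0,"y":0,"z":0,"rx":0,"ry":0,"rz":0},{"grip":0.8,"x":0,"y":0,"z":0,"rx":0,"ry":0,"rz":0},{"grip":0.8,"x":0,"y":0,"z":0,"rx":0,"ry":0,"rz":0}]' 60
python3 -m jog '[{"grip":0.8,"x":0,"y":0,"z":-5,"rx":0,"ry":0,"rz":0},{"grip":0.8,"x":0,"y":0,"z":-15,"rx":0,"ry":0,"rz":0},{"grip":0.8,"x":0,"y":0,"z":-20,"rx":0,"ry":0,"rz":0},{"grip":0.8,"x":0,"y":0,"z":-20,"rx":0,"ry":0,"rz":0},{"grip":0.8,"x":0,"y":0,"z":-10,"rx":0,"ry":0,"rz":0},{"grip":0.8,"x":0,"y":0,"z":0,"rx":0,"ry":0,"rz":0},{"grip":0.8,"x":0,"y":0,"z":0,"rx":0,"ry":0,"rz":0}]' 60
python3 go.py 611.5 -103.2 255 70.7
```

```text
time: 4.17
eef_pos: [0.4768, 0.0848, 0.1812]
tcp_rot: [0.875, 0.484, 0.0, 0.0]
contact_force: [-0.6, -1.0, 4.1]
opening: 0.412
time: 4.75
eef_pos: [0.4762, 0.0849, 0.2505]
tcp_rot: [0.875, 0.484, 0.0, 0.0]
contact_force: [0.1, 0.5, -1.4]
opening: 0.41
t 4.75 pos [476.2  84.9 250.5] psi 57.85 q [-0.03  0.06  2.15  0.    0.94 -1.04] open 0.41 F [ 0.1  0.5 -1.4]
shift before turn [-87.2 214.6  -4.4] | rz -12.85 | shift after turn [-132.8  189.9   -4.4] tilt [ 0.01 -0.01 -0.  ]
```

```bash
python3 -m jog '[{"grip":0.8,"x":-12,"y":29,"z":0,"rx":0,"ry":0,"rz":0},{"grip":0.8,"x":-12,"y":30,"z":0,"rx":0,"ry":0,"rz":0},{"grip":0.8,"x":-12,"y":30,"z":0,"rx":0,"ry":0,"rz":0},{"grip":0.8,"x":-12,"y":30,"z":0,"rx":0,"ry":0,"rz":0},{"grip":0.8,"x":-12,"y":30,"z":0,"rx":0,"ry":0,"rz":0},{"grip":0.8,"x":-12,"y":30,"z":0,"rx":0,"ry":0,"rz":0},{"grip":0.8,"x":-12,"y":30,"z":0,"rx":0,"ry":0,"rz":0},{"grip":0.8,"x":-3,"y":5,"z":0,"rx":0,"ry":0,"rz":0}]' 60
python3 -m jog '[{"grip":0.8,"x":0,"y":0,"z":0,"rx":0,"ry":0,"rz":-6.4},{"grip":0.8,"x":0,"y":0,"z":0,"rx":0,"ry":0,"rz":-6.4},{"grip":0.8,"x":0,"y":0,"z":0,"rx":0,"ry":0,"rz":0},{"grip":0.8,"x":0,"y":0,"z":0,"rx":0,"ry":0,"rz":0}]' 60
python3 go.py 611.5 -103.2 184 70.7
python3 - <<'E'
from h import *
for n in("top","scene"):
    c=read_camera(n); cv2.imwrite(f"pics/{n}2.png",cv2.resize(c["frame"][100:300,220:470] if n=="top" else c["frame"][80:280,180:430],None,fx=3,fy=3,interpolation=3)[:,:,::-1])
E
```

```text
time: 5.42
eef_pos: [0.613, -0.1065, 0.2491]
tcp_rot: [0.876, 0.482, -0.0, 0.001]
contact_force: [-0.7, 0.4, -0.4]
opening: 0.411
time: 5.75
eef_pos: [0.6106, -0.1023, 0.2488]
tcp_rot: [0.817, 0.577, -0.001, -0.001]
contact_force: [0.4, -0.4, -1.6]
opening: 0.414
t 5.75 pos [ 610.6 -102.3  248.8] psi 70.49 q [-0.33  0.33  1.82  0.    0.99 -1.56] open 0.414 F [ 0.4 -0.4 -1.6]
shift before turn [-0.5  1.4 64.8] | rz -0.21 | shift after turn [-0.5  1.4 64.8] tilt [-0.19 -0.    0.  ]
```

View pics/scene2.png

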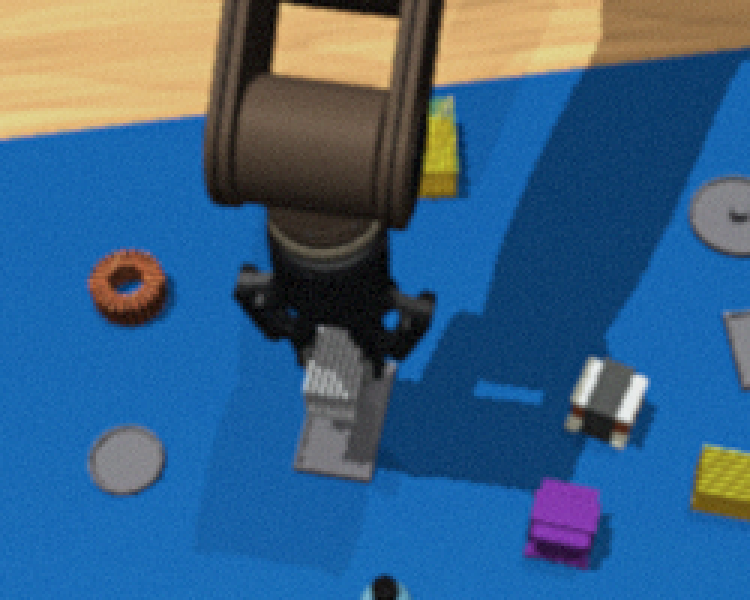

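View pics/top2.png

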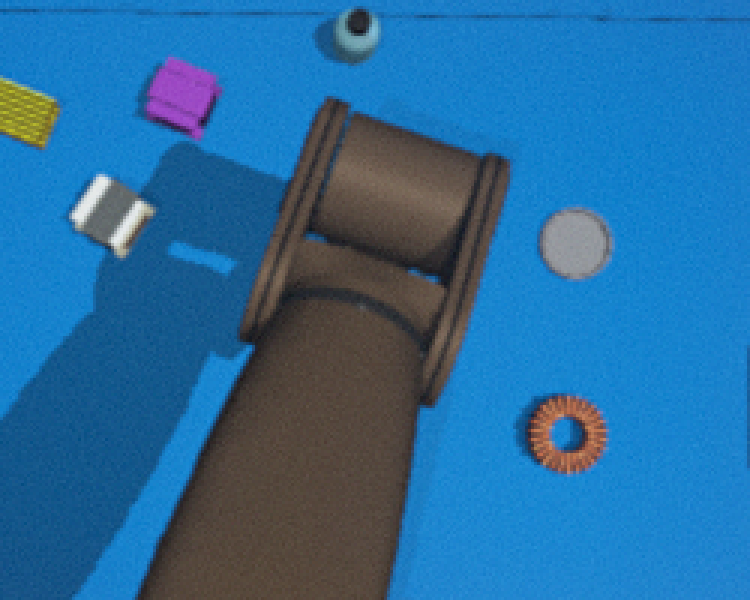

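Run:
```python
from h import *
c=read_camera("scene")
f=c["frame"]; cv2.imwrite("pics/z2.png",cv2.resize(f[175:245,260:340],None,fx=8,fy=8,interpolation=3)[:,:,::-1])
print(cast(c,[[290,218.3]],.071), proj(c,[[.649,-.116,.071]]))
```

```text
[[ 0.6439309  -0.11410783  0.071     ]] [[289.39678043 220.51003103]]
```

View pics/z2.png

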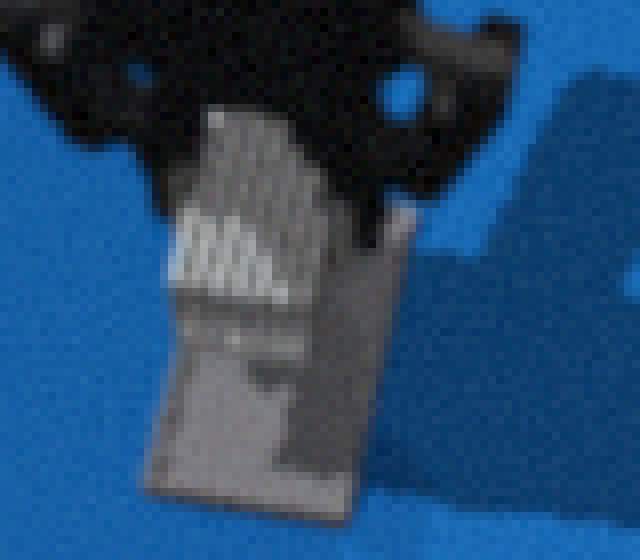

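```bash
python3 -m jog '[{"grip":0.8,"x":0,"y":1.5,"z":15,"rx":0,"ry":0,"rz":0},{"grip":0.8,"x":0,"y":0.5,"z":20,"rx":0,"ry":0,"rz":0},{"grip":0.8,"x":0,"y":0,"z":15,"rx":0,"ry":0,"rz":0},{"grip":0.8,"x":0,"y":0,"z":6,"rx":0,"ry":0,"rz":0},{"grip":0.8,"x":0,"y":0,"z":3,"rx":0,"ry":0,"rz":0},{"grip":0.8,"x":0,"y":0,"z":0,"rx":0,"ry":0,"rz":0},{"grip":0.8,"x":0,"y":0,"z":0,"rx":0,"ry":0,"rz":0}]' 60
python3 go.py 611.5 -103.2 184 70.7
```

```text
time: 6.48
eef_pos: [0.6136, -0.1034, 0.1922]
tcp_rot: [0.816, 0.578, 0.0, 0.0]
contact_force: [0.4, -0.2, -0.7]
opening: 0.412
t 6.48 pos [ 613.6 -103.4  192.2] psi 70.64 q [-0.33  0.42  1.83 -0.    0.89 -1.56] open 0.412 F [ 0.4 -0.2 -0.7]
shift before turn [-0.5 -2.   8.2] | rz -0.06 | shift after turn [-0.5 -2.   8.2] tilt [ 0.06 -0.   -0.  ]
```

```bash
python3 -m jog '[{"grip":0.8,"x":0,"y":0,"z":3,"rx":0,"ry":0,"rz":0},{"grip":0.8,"x":0,"y":0,"z":2,"rx":0,"ry":0,"rz":0},{"grip":0.8,"x":0,"y":0,"z":1,"rx":0,"ry":0,"rz":0},{"grip":0.8,"x":0,"y":0,"z":1,"rx":0,"ry":0,"rz":0},{"grip":0.8,"x":0,"y":0,"z":0,"rx":0,"ry":0,"rz":0}]' 60
python3 go.py 611.5 -103.2 184 70.7
```

```text
time: 6.9
eef_pos: [0.6132, -0.1033, 0.1847]
tcp_rot: [0.816, 0.578, -0.0, -0.0]
contact_force: [0.2, 1.0, -1.2]
opening: 0.415
t 6.9 pos [ 613.2 -103.3  184.7] psi 70.65 q [-0.33  0.43  1.83 -0.    0.88 -1.56] open 0.415 F [ 0.2  1.  -1.2]
shift before turn [-0.4 -1.6  0.7] | rz -0.05 | shift after turn [-0.4 -1.6  0.7] tilt [-0.  0. -0.]
```

```bash
python3 -m jog '[{"grip":0.8,"x":0,"y":0,"z":0.7,"rx":0,"ry":0,"rz":0},{"grip":0.8,"x":0,"y":0,"z":0,"rx":0,"ry":0,"rz":0}]' 60
python3 -m jog '[{"grip":0.8,"x":0,"y":0,"z":0.5,"rx":0,"ry":0,"rz":0},{"grip":0.8,"x":0,"y":0,"z":0,"rx":0,"ry":0,"rz":0}]' 60
```

```text
time: 7.07
eef_pos: [0.6133, -0.1034, 0.1842]
tcp_rot: [0.816, 0.578, 0.0, 0.0]
contact_force: [-0.0, -0.1, -1.2]
opening: 0.412
time: 7.23
eef_pos: [0.6134, -0.1034, 0.1842]
tcp_rot: [0.816, 0.578, -0.0, 0.0]
contact_force: [-2.5, 1.0, 3.4]
opening: 0.413
```

```bash
python3 -m jog '[{"grip":0.57,"x":0,"y":0,"z":0,"rx":0,"ry":0,"rz":0},{"grip":0.5,"x":0,"y":0,"z":0,"rx":0,"ry":0,"rz":0},{"grip":0.4,"x":0,"y":0,"z":0,"rx":0,"ry":0,"rz":0},{"grip":0.25,"x":0,"y":0,"z":0,"rx":0,"ry":0,"rz":0},{"grip":0.25,"x":0,"y":0,"z":-10,"rx":0,"ry":0,"rz":0},{"grip":0.25,"x":0,"y":0,"z":-30,"rx":0,"ry":0,"rz":0},{"grip":0.25,"x":0,"y":0,"z":-35,"rx":0,"ry":0,"rz":0},{"grip":0.25,"x":0,"y":0,"z":-25,"rx":0,"ry":0,"rz":0}]' 60
python3 go.py 638.4 91.5 285 57.8
```

```text
time: 7.9
eef_pos: [0.6136, -0.1035, 0.2867]
tcp_rot: [0.816, 0.578, 0.001, 0.001]
contact_force: [0.3, -1.3, 0.6]
opening: 0.752
t 7.9 pos [ 613.6 -103.5  286.7] psi 70.65 q [-0.33  0.29  1.8   0.    1.05 -1.56] open 0.752 F [ 0.3 -1.3  0.6]
shift before turn [192.2 -41.2   1.6] | rz 12.85 | shift after turn [178.2 -82.9   1.6] tilt [ 0.14 -0.03 -0.  ]
```

```bash
python3 -m jog '[{"grip":0.15,"x":32,"y":-7,"z":0,"rx":0,"ry":0,"rz":0},{"grip":0.15,"x":32,"y":-7,"z":0,"rx":0,"ry":0,"rz":0},{"grip":0.15,"x":32,"y":-7,"z":0,"rx":0,"ry":0,"rz":0},{"grip":0.15,"x":32,"y":-7,"z":0,"rx":0,"ry":0,"rz":0},{"grip":0.15,"x":32,"y":-7,"z":0,"rx":0,"ry":0,"rz":0},{"grip":0.15,"x":32,"y":-7,"z":0,"rx":0,"ry":0,"rz":0},{"grip":0.15,"x":0,"y":0,"z":0,"rx":0,"ry":0,"rz":6.4},{"grip":0.15,"x":0,"y":0,"z":0,"rx":0,"ry":0,"rz":6.4}]' 60
python3 -m jog '[{"grip":0.15,"x":0,"y":0,"z":0,"rx":0,"ry":0,"rz":0},{"grip":0.15,"x":0,"y":0,"z":0,"rx":0,"ry":0,"rz":0}]' 60
python3 go.py 638.4 91.5 188 57.8
python3 - <<'E'
from h import *
c=read_camera("top"); cv2.imwrite("pics/top3.png",cv2.resize(c["frame"][110:270,200:420],None,fx=3.6,fy=3.6,interpolation=3)[:,:,::-1])
c=read_camera("scene"); cv2.imwrite("pics/scene3.png",cv2.resize(c["frame"][110:260,250:450],None,fx=4,fy=4,interpolation=3)[:,:,::-1])
P=cast(c,contour(c,(295,210),lambda h:(h[...,1]<110)&(h[...,2]>60)),.010); print(rect(P))
E
```

```text
time: 8.57
eef_pos: [0.6372, 0.0941, 0.2843]
tcp_rot: [0.876, 0.483, 0.0, 0.0]
contact_force: [0.0, -0.3, 0.4]
opening: 0.846
time: 8.73
eef_pos: [0.6372, 0.0918, 0.2841]
tcp_rot: [0.875, 0.485, 0.0, 0.0]
contact_force: [-0.3, 0.5, -0.4]
opening: 0.851
t 8.73 pos [637.2  91.8 284.1] psi 58.02 q [-0.01  0.34  1.74  0.    1.06 -1.03] open 0.851 F [-0.3  0.5 -0.4]
shift before turn [ 0.3  1.1 96.1] | rz 0.22 | shift after turn [ 0.3  1.1 96.1] tilt [ 0.03 -0.02 -0.  ]
[ 609.1 -102.2  108.6   59.1  -19.3]
```

View pics/scene3.png

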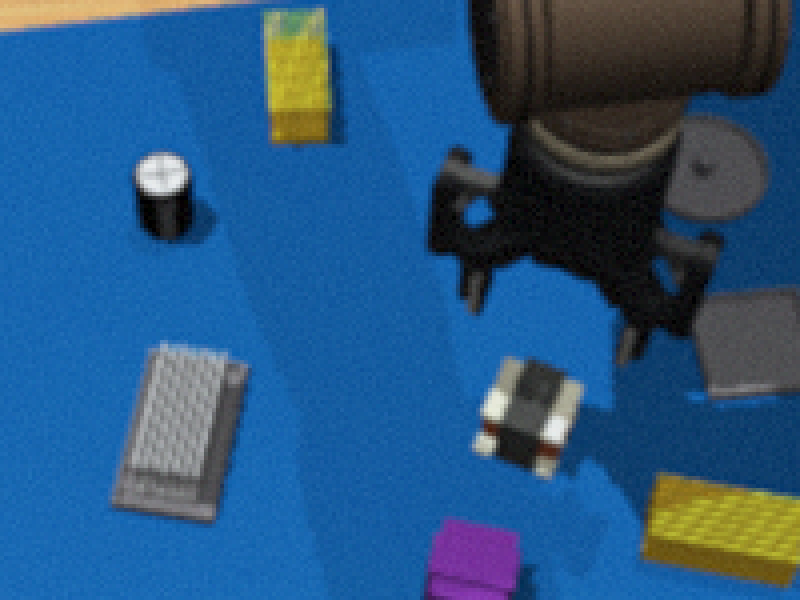

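View pics/top3.png

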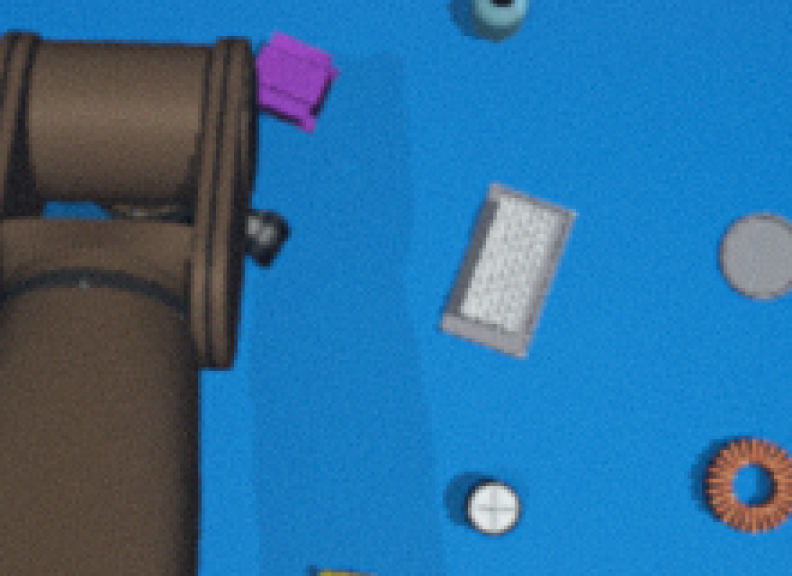

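Run:
```python
from h import *
for n,s in(("top",(341,180)),("scene",(296,212))):
    c=read_camera(n)
    for t in (165,180,190):
        try: print(n,t,rect(cast(c,contour(c,s,lambda h:(h[...,1]<90)&(h[...,2]>t)),.040)))
        except Exception as e: print(e)
```

```text
top 165 [ 614.6 -103.8   86.    40.7  -18. ]
top 180 [ 612.6 -102.8   79.5   37.9  -18.6]
top 190 [ 612.7 -102.7   78.3   36.6  -18.9]
scene 165 [582.1 -82.7  18.5   7.2  68.9]
scene 180 [451.2 -92.9  27.2  26.6  81. ]
scene 190 [451.6 -92.6  26.3  26.1  82.8]
```

```bash
python3 -m jog '[{"grip":0.15,"x":0,"y":1,"z":25,"rx":0,"ry":0,"rz":0},{"grip":0.15,"x":0,"y":0,"z":30,"rx":0,"ry":0,"rz":0},{"grip":0.15,"x":0,"y":0,"z":25,"rx":0,"ry":0,"rz":0},{"grip":0.15,"x":0,"y":0,"z":14,"rx":0,"ry":0,"rz":0},{"grip":0.15,"x":0,"y":0,"z":6,"rx":0,"ry":0,"rz":0},{"grip":0.15,"x":0,"y":0,"z":0,"rx":0,"ry":0,"rz":0},{"grip":0.15,"x":0,"y":0,"z":0,"rx":0,"ry":0,"rz":0}]' 80
python3 go.py 638.4 91.5 183 57.8
```

```text
time: 9.52
eef_pos: [0.6387, 0.0911, 0.1845]
tcp_rot: [0.875, 0.484, 0.001, 0.0]
contact_force: [-0.1, -0.2, 0.8]
opening: 0.846
t 9.52 pos [638.7  91.1 184.5] psi 57.85 q [-0.02  0.48  1.77  0.    0.89 -1.03] open 0.846 F [-0.1 -0.2  0.8]
shift before turn [ 0.2 -0.5  1.5] | rz 0.05 | shift after turn [ 0.2 -0.5  1.5] tilt [ 0.07 -0.04 -0.  ]
```

```bash
python3 -m jog '[{"grip":0.3,"x":0,"y":0,"z":1,"rx":0,"ry":0,"rz":0},{"grip":0.4,"x":0,"y":0,"z":0,"rx":0,"ry":0,"rz":0},{"grip":0.5,"x":0,"y":0,"z":0,"rx":0,"ry":0,"rz":0},{"grip":0.6,"x":0,"y":0,"z":0,"rx":0,"ry":0,"rz":0},{"grip":0.7,"x":0,"y":0,"z":0,"rx":0,"ry":0,"rz":0},{"grip":0.7,"x":0,"y":0,"z":0,"rx":0,"ry":0,"rz":0},{"grip":0.7,"x":0,"y":0,"z":0,"rx":0,"ry":0,"rz":0},{"grip":0.7,"x":0,"y":0,"z":0,"rx":0,"ry":0,"rz":0}]' 80
python3 go.py 638.4 91.5 183 57.8
python3 -m jog '[{"grip":0.7,"x":0,"y":0,"z":-5,"rx":0,"ry":0,"rz":0},{"grip":0.7,"x":0,"y":0,"z":-15,"rx":0,"ry":0,"rz":0},{"grip":0.7,"x":0,"y":0,"z":-20,"rx":0,"ry":0,"rz":0},{"grip":0.7,"x":0,"y":0,"z":-20,"rx":0,"ry":0,"rz":0},{"grip":0.7,"x":0,"y":0,"z":-10,"rx":0,"ry":0,"rz":0},{"grip":0.7,"x":0,"y":0,"z":0,"rx":0,"ry":0,"rz":0},{"grip":0.7,"x":0,"y":0,"z":0,"rx":0,"ry":0,"rz":0}]' 80
python3 go.py 602.7 234.8 255 87.7
```

```text
time: 10.18
eef_pos: [0.639, 0.0912, 0.1846]
tcp_rot: [0.875, 0.484, 0.001, 0.001]
contact_force: [0.2, -0.0, 5.2]
opening: 0.523
t 10.18 pos [639.   91.2 184.6] psi 57.87 q [-0.02  0.48  1.77 -0.    0.89 -1.02] open 0.523 F [ 0.2 -0.   5.2]
shift before turn [-0.  -0.7  1.6] | rz 0.07 | shift after turn [-0.  -0.7  1.6] tilt [ 0.17 -0.08 -0.  ]
time: 10.77
eef_pos: [0.6379, 0.0912, 0.2528]
tcp_rot: [0.875, 0.484, 0.0, 0.0]
contact_force: [-0.8, -0.3, -3.9]
opening: 0.527
t 10.77 pos [637.9  91.2 252.8] psi 57.85 q [-0.02  0.38  1.76  0.    1.01 -1.02] open 0.527 F [-0.8 -0.3 -3.9]
shift before turn [ 102.9 -106.2   -2.2] | rz -29.85 | shift after turn [142.1 -40.9  -2.2] tilt [ 0.03 -0.   -0.  ]
```

```bash
python3 -m jog '[{"grip":0.7,"x":18,"y":-18,"z":0,"rx":0,"ry":0,"rz":0},{"grip":0.7,"x":22,"y":-23,"z":0,"rx":0,"ry":0,"rz":0},{"grip":0.7,"x":22,"y":-23,"z":0,"rx":0,"ry":0,"rz":0},{"grip":0.7,"x":22,"y":-23,"z":0,"rx":0,"ry":0,"rz":0},{"grip":0.7,"x":19,"y":-19,"z":0,"rx":0,"ry":0,"rz":0},{"grip":0.7,"x":0,"y":0,"z":0,"rx":0,"ry":0,"rz":-6},{"grip":0.7,"x":0,"y":0,"z":0,"rx":0,"ry":0,"rz":-6},{"grip":0.7,"x":0,"y":0,"z":0,"rx":0,"ry":0,"rz":-6}]' 80
python3 -m jog '[{"grip":0.7,"x":0,"y":0,"z":0,"rx":0,"ry":0,"rz":-6},{"grip":0.7,"x":0,"y":0,"z":0,"rx":0,"ry":0,"rz":-6},{"grip":0.7,"x":0,"y":0,"z":0,"rx":0,"ry":0,"rz":0},{"grip":0.7,"x":0,"y":0,"z":0,"rx":0,"ry":0,"rz":0}]' 80
python3 go.py 602.7 234.8 188 87.7
python3 - <<'E'
from h import *
c=read_camera("scene"); cv2.imwrite("pics/scene4.png",cv2.resize(c["frame"][110:260,340:540],None,fx=4,fy=4,interpolation=3)[:,:,::-1])
E
```

```text
time: 11.43
eef_pos: [0.6019, 0.2355, 0.2499]
tcp_rot: [0.787, 0.617, -0.002, -0.001]
contact_force: [0.7, -0.7, -3.4]
opening: 0.53
time: 11.77
eef_pos: [0.6025, 0.2346, 0.2506]
tcp_rot: [0.721, 0.693, -0.001, -0.001]
contact_force: [0.2, -1.0, -3.8]
opening: 0.528
t 11.77 pos [602.5 234.6 250.6] psi 87.7 q [ 0.21  0.39  1.75  0.    1.01 -1.32] open 0.528 F [ 0.2 -1.  -3.8]
shift before turn [ 0.2  0.4 62.6] | rz -0.0 | shift after turn [ 0.2  0.4 62.6] tilt [-0.19  0.05 -0.  ]
```

View pics/scene4.png

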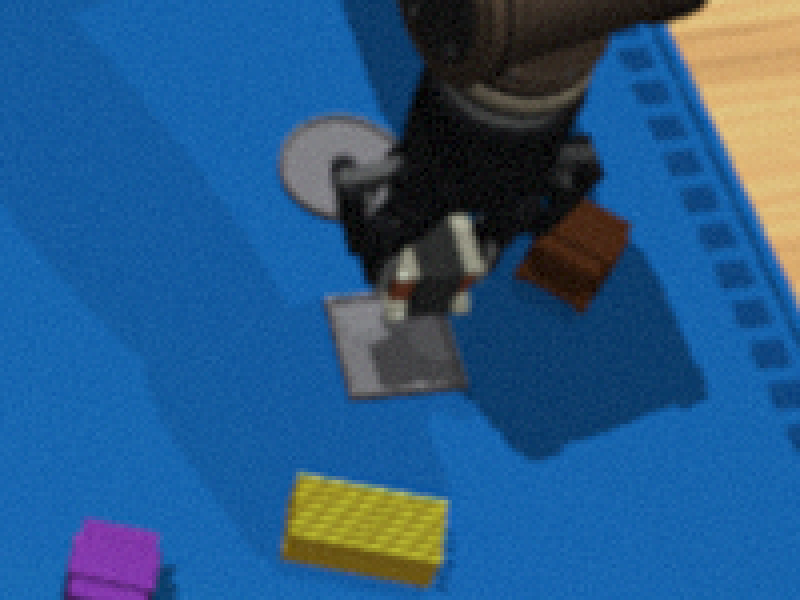

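```bash
python3 -m jog '[{"grip":0.7,"x":0,"y":0,"z":15,"rx":0,"ry":0,"rz":0},{"grip":0.7,"x":0,"y":0,"z":20,"rx":0,"ry":0,"rz":0},{"grip":0.7,"x":0,"y":0,"z":14,"rx":0,"ry":0,"rz":0},{"grip":0.7,"x":0,"y":0,"z":6,"rx":0,"ry":0,"rz":0},{"grip":0.7,"x":0,"y":0,"z":3,"rx":0,"ry":0,"rz":0},{"grip":0.7,"x":0,"y":0,"z":1,"rx":0,"ry":0,"rz":0},{"grip":0.7,"x":0,"y":0,"z":0,"rx":0,"ry":0,"rz":0}]' 80
python3 go.py 602.7 234.8 187 87.7
```

```text
time: 12.4
eef_pos: [0.6034, 0.2348, 0.1937]
tcp_rot: [0.72, 0.694, 0.0, 0.0]
contact_force: [0.1, -0.7, -3.4]
opening: 0.527
t 12.4 pos [603.4 234.8 193.7] psi 87.84 q [ 0.21  0.47  1.76 -0.    0.91 -1.32] open 0.527 F [ 0.1 -0.7 -3.4]
shift before turn [-0.1 -0.7  6.7] | rz 0.14 | shift after turn [-0.1 -0.7  6.7] tilt [ 0.03 -0.01 -0.  ]
```

```bash
python3 -m jog '[{"grip":0.7,"x":0,"y":0,"z":2,"rx":0,"ry":0,"rz":0},{"grip":0.7,"x":0,"y":0,"z":1.5,"rx":0,"ry":0,"rz":0},{"grip":0.7,"x":0,"y":0,"z":1,"rx":0,"ry":0,"rz":0},{"grip":0.7,"x":0,"y":0,"z":0.5,"rx":0,"ry":0,"rz":0},{"grip":0.7,"x":0,"y":0,"z":0,"rx":0,"ry":0,"rz":0}]' 80
python3 -m jog '[{"grip":0.7,"x":0,"y":0,"z":0.7,"rx":0,"ry":0,"rz":0},{"grip":0.7,"x":0,"y":0,"z":0,"rx":0,"ry":0,"rz":0}]' 80
```

```text
time: 12.82
eef_pos: [0.6031, 0.2348, 0.1886]
tcp_rot: [0.72, 0.694, 0.0, 0.0]
contact_force: [0.3, 1.4, -3.8]
opening: 0.525
time: 12.98
eef_pos: [0.6031, 0.2348, 0.1878]
tcp_rot: [0.72, 0.694, 0.0, 0.0]
contact_force: [-0.7, 0.8, -3.1]
opening: 0.526
```

```bash
python3 -m jog '[{"grip":0.7,"x":0,"y":0,"z":0.6,"rx":0,"ry":0,"rz":0},{"grip":0.7,"x":0,"y":0,"z":0,"rx":0,"ry":0,"rz":0}]' 80
python3 -m jog '[{"grip":0.7,"x":0,"y":0,"z":0.5,"rx":0,"ry":0,"rz":0},{"grip":0.7,"x":0,"y":0,"z":0,"rx":0,"ry":0,"rz":0}]' 80
```

```text
time: 13.15
eef_pos: [0.6033, 0.2348, 0.1877]
tcp_rot: [0.72, 0.694, 0.0, 0.0]
contact_force: [-1.0, -0.2, -0.8]
opening: 0.53
time: 13.32
eef_pos: [0.6033, 0.2348, 0.1876]
tcp_rot: [0.72, 0.694, -0.0, 0.0]
contact_force: [-3.8, -0.1, 3.1]
opening: 0.528
```

```bash
python3 -m jog '[{"grip":0.45,"x":0,"y":0,"z":0,"rx":0,"ry":0,"rz":0},{"grip":0.4,"x":0,"y":0,"z":0,"rx":0,"ry":0,"rz":0},{"grip":0.3,"x":0,"y":0,"z":0,"rx":0,"ry":0,"rz":0},{"grip":0.3,"x":0,"y":0,"z":0,"rx":0,"ry":0,"rz":0},{"grip":0.3,"x":0,"y":0,"z":-10,"rx":0,"ry":0,"rz":0},{"grip":0.3,"x":0,"y":0,"z":-25,"rx":0,"ry":0,"rz":0},{"grip":0.3,"x":0,"y":0,"z":-35,"rx":0,"ry":0,"rz":0},{"grip":0.3,"x":0,"y":0,"z":-30,"rx":0,"ry":0,"rz":0}]' 80
python3 go.py 474.8 -258.8 285 87.7
```

```text
time: 13.98
eef_pos: [0.6031, 0.2348, 0.2884]
tcp_rot: [0.72, 0.694, -0.0, -0.0]
contact_force: [0.4, -0.6, 2.4]
opening: 0.7
t 13.98 pos [603.1 234.8 288.4] psi 87.85 q [ 0.21  0.34  1.73  0.    1.07 -1.32] open 0.7 F [ 0.4 -0.6  2.4]
shift before turn [-498.  -109.7    3.5] | rz 0.15 | shift after turn [-498.3 -108.4    3.5] tilt [-0.01  0.   -0.  ]
```

14 rows of (-35.6, -7.8).

```bash
python3 -m jog '[{"grip":0,"x":-35.6,"y":-7.8,"z":0,"rx":0,"ry":0,"rz":0},{"grip":0,"x":-35.6,"y":-7.8,"z":0,"rx":0,"ry":0,"rz":0},{"grip":0,"x":-35.6,"y":-7.8,"z":0,"rx":0,"ry":0,"rz":0},{"grip":0,"x":-35.6,"y":-7.8,"z":0,"rx":0,"ry":0,"rz":0},{"grip":0,"x":-35.6,"y":-7.8,"z":0,"rx":0,"ry":0,"rz":0},{"grip":0,"x":-35.6,"y":-7.8,"z":0,"rx":0,"ry":0,"rz":0},{"grip":0,"x":-35.6,"y":-7.8,"z":0,"rx":0,"ry":0,"rz":0},{"grip":0,"x":-35.6,"y":-7.8,"z":0,"rx":0,"ry":0,"rz":0}]' 60
python3 -m jog '[{"grip":0,"x":-35.6,"y":-7.8,"z":0,"rx":0,"ry":0,"rz":0},{"grip":0,"x":-35.6,"y":-7.8,"z":0,"rx":0,"ry":0,"rz":0},{"grip":0,"x":-35.6,"y":-7.8,"z":0,"rx":0,"ry":0,"rz":0},{"grip":0,"x":-35.6,"y":-7.8,"z":0,"rx":0,"ry":0,"rz":0},{"grip":0,"x":-35.6,"y":-7.8,"z":0,"rx":0,"ry":0,"rz":0},{"grip":0,"x":-35.6,"y":-7.8,"z":0,"rx":0,"ry":0,"rz":0},{"grip":0,"x":0,"y":0,"z":0,"rx":0,"ry":0,"rz":0},{"grip":0,"x":0,"y":0,"z":0,"rx":0,"ry":0,"rz":0}]' 60
python3 go.py 474.8 -258.8 177 87.7
python3 - <<'E'
from h import *
c=read_camera("top"); cv2.imwrite("pics/top5.png",cv2.resize(c["frame"][110:270,150:360],None,fx=3.6,fy=3.6,interpolation=3)[:,:,::-1])
c=read_camera("scene"); cv2.imwrite("pics/scene5.png",cv2.resize(c["frame"][110:260,140:340],None,fx=4,fy=4,interpolation=3)[:,:,::-1])
E
```

```text
time: 14.65
eef_pos: [0.5295, -0.049, 0.2878]
tcp_rot: [0.72, 0.694, 0.0, 0.001]
contact_force: [0.4, -0.4, 0.4]
opening: 0.998
time: 15.32
eef_pos: [0.4749, -0.2609, 0.2876]
tcp_rot: [0.722, 0.692, 0.0, 0.001]
contact_force: [-0.4, -0.0, 0.4]
opening: 1.001
t 15.32 pos [ 474.9 -260.9  287.6] psi 87.63 q [-0.69  0.12  2.    0.    1.02 -2.22] open 1.001 F [-0.4 -0.   0.4]
shift before turn [  2.2  -0.3 110.6] | rz -0.07 | shift after turn [  2.2  -0.3 110.6] tilt [0.07 0.03 0.  ]
```

View pics/scene5.png

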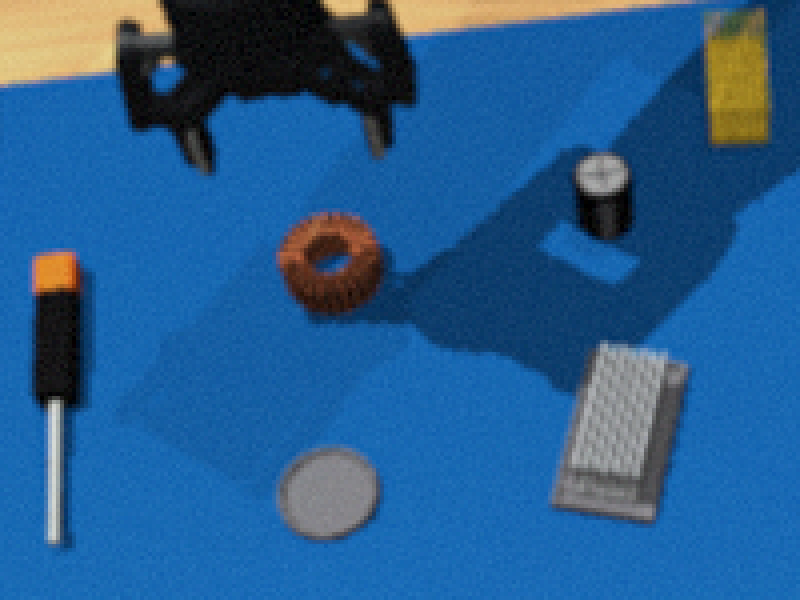

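View pics/top5.png

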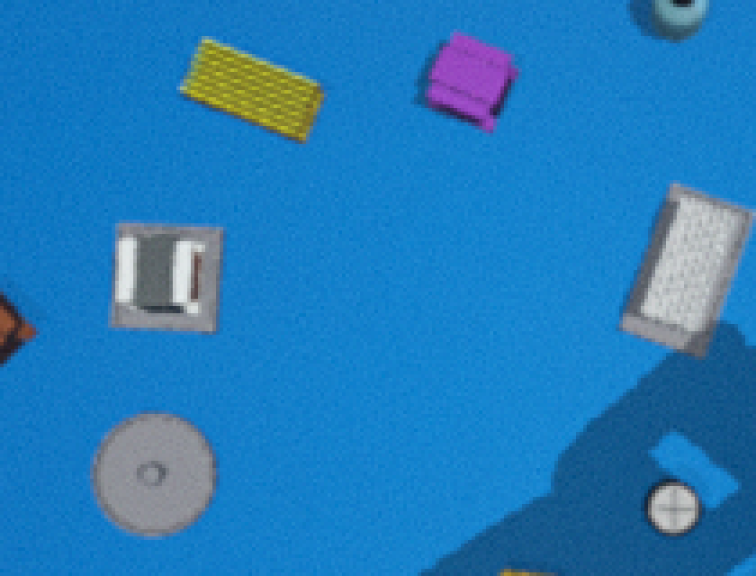

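```bash
python3 -m jog '[{"grip":0,"x":1,"y":0,"z":25,"rx":0,"ry":0,"rz":0},{"grip":0,"x":0.5,"y":0,"z":30,"rx":0,"ry":0,"rz":0},{"grip":0,"x":0,"y":0,"z":25,"rx":0,"ry":0,"rz":0},{"grip":0,"x":0,"y":0,"z":15,"rx":0,"ry":0,"rz":0},{"grip":0,"x":0,"y":0,"z":8,"rx":0,"ry":0,"rz":0},{"grip":0,"x":0,"y":0,"z":4,"rx":0,"ry":0,"rz":0},{"grip":0,"x":0,"y":0,"z":0,"rx":0,"ry":0,"rz":0},{"grip":0,"x":0,"y":0,"z":0,"rx":0,"ry":0,"rz":0}]' 60
python3 go.py 474.8 -258.8 177 87.7
```

```text
time: 16.08
eef_pos: [0.476, -0.2574, 0.1807]
tcp_rot: [0.72, 0.694, 0.0, 0.001]
contact_force: [0.9, -0.2, -0.4]
opening: 0.997
t 16.08 pos [ 476.  -257.4  180.7] psi 87.91 q [-0.68  0.3   2.03  0.    0.81 -2.22] open 0.997 F [ 0.9 -0.2 -0.4]
shift before turn [-1.4 -1.2  3.7] | rz 0.21 | shift after turn [-1.4 -1.2  3.7] tilt [0.08 0.06 0.  ]
```

```bash
python3 -m jog '[{"grip":0,"x":-1,"y":-0.7,"z":3,"rx":0,"ry":0,"rz":0},{"grip":0.1,"x":0,"y":0,"z":0.5,"rx":0,"ry":0,"rz":0},{"grip":0.2,"x":0,"y":0,"z":0,"rx":0,"ry":0,"rz":0},{"grip":0.3,"x":0,"y":0,"z":0,"rx":0,"ry":0,"rz":0},{"grip":0.4,"x":0,"y":0,"z":0,"rx":0,"ry":0,"rz":0},{"grip":0.5,"x":0,"y":0,"z":0,"rx":0,"ry":0,"rz":0},{"grip":0.5,"x":0,"y":0,"z":0,"rx":0,"ry":0,"rz":0},{"grip":0.5,"x":0,"y":0,"z":0,"rx":0,"ry":0,"rz":0}]' 60
python3 go.py 474.8 -258.8 177 87.7
python3 -m jog '[{"grip":0.5,"x":0,"y":0,"z":-5,"rx":0,"ry":0,"rz":0},{"grip":0.5,"x":0,"y":0,"z":-15,"rx":0,"ry":0,"rz":0},{"grip":0.5,"x":0,"y":0,"z":-20,"rx":0,"ry":0,"rz":0},{"grip":0.5,"x":0,"y":0,"z":-25,"rx":0,"ry":0,"rz":0},{"grip":0.5,"x":0,"y":0,"z":-20,"rx":0,"ry":0,"rz":0},{"grip":0.5,"x":0,"y":0,"z":-5,"rx":0,"ry":0,"rz":0},{"grip":0.5,"x":0,"y":0,"z":0,"rx":0,"ry":0,"rz":0},{"grip":0.5,"x":0,"y":0,"z":0,"rx":0,"ry":0,"rz":0}]' 60
python3 go.py 475.4 239 265 87.7
python3 - <<'E'
from h import *
c=read_camera("scene"); cv2.imwrite("pics/scene6.png",cv2.resize(c["frame"][110:260,140:340],None,fx=4,fy=4,interpolation=3)[:,:,::-1])
E
```

```text
time: 16.75
eef_pos: [0.475, -0.2591, 0.1775]
tcp_rot: [0.72, 0.694, -0.0, 0.001]
contact_force: [-2.2, 0.2, 5.7]
opening: 0.659
t 16.75 pos [ 475.  -259.1  177.5] psi 87.85 q [-0.69  0.3   2.03 -0.    0.81 -2.22] open 0.659 F [-2.2  0.2  5.7]
shift before turn [ 0.3 -0.2  0.5] | rz 0.15 | shift after turn [ 0.3 -0.2  0.5] tilt [0.05 0.05 0.  ]
time: 17.42
eef_pos: [0.4742, -0.2583, 0.2654]
tcp_rot: [0.72, 0.694, -0.0, -0.001]
contact_force: [-0.5, 0.2, -0.9]
opening: 0.661
t 17.42 pos [ 474.2 -258.3  265.4] psi 87.84 q [-0.69  0.15  2.01  0.    0.98 -2.22] open 0.661 F [-0.5  0.2 -0.9]
shift before turn [497.  -17.6   0.8] | rz 0.14 | shift after turn [497.  -18.8   0.8] tilt [-0.05 -0.04  0.  ]
```

View pics/scene6.png

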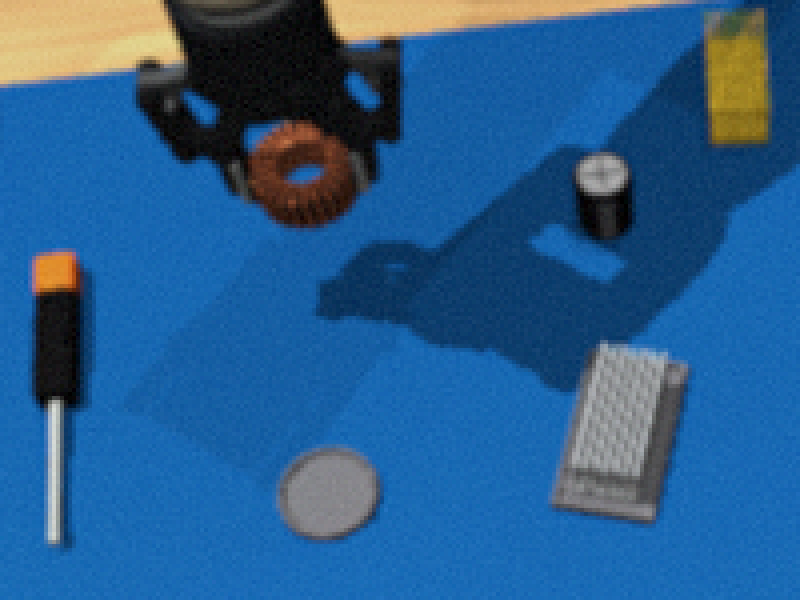

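```bash
python3 -m jog '[{"grip":0.5,"x":20,"y":-1,"z":0,"rx":0,"ry":0,"rz":0},{"grip":0.5,"x":34,"y":-1.3,"z":0,"rx":0,"ry":0,"rz":0},{"grip":0.5,"x":34,"y":-1.3,"z":0,"rx":0,"ry":0,"rz":0},{"grip":0.5,"x":34,"y":-1.3,"z":0,"rx":0,"ry":0,"rz":0},{"grip":0.5,"x":34,"y":-1.3,"z":0,"rx":0,"ry":0,"rz":0},{"grip":0.5,"x":34,"y":-1.3,"z":0,"rx":0,"ry":0,"rz":0},{"grip":0.5,"x":34,"y":-1.3,"z":0,"rx":0,"ry":0,"rz":0},{"grip":0.5,"x":34,"y":-1.3,"z":0,"rx":0,"ry":0,"rz":0}]' 60
python3 -m jog '[{"grip":0.5,"x":34,"y":-1.3,"z":0,"rx":0,"ry":0,"rz":0},{"grip":0.5,"x":34,"y":-1.3,"z":0,"rx":0,"ry":0,"rz":0},{"grip":0.5,"x":34,"y":-1.3,"z":0,"rx":0,"ry":0,"rz":0},{"grip":0.5,"x":34,"y":-1.3,"z":0,"rx":0,"ry":0,"rz":0},{"grip":0.5,"x":34,"y":-1.3,"z":0,"rx":0,"ry":0,"rz":0},{"grip":0.5,"x":34,"y":-1.3,"z":0,"rx":0,"ry":0,"rz":0},{"grip":0.5,"x":20,"y":-1,"z":0,"rx":0,"ry":0,"rz":0},{"grip":0.5,"x":0,"y":0,"z":0,"rx":0,"ry":0,"rz":0}]' 60
python3 go.py 475.4 239 265 87.7
```

```text
time: 18.13
eef_pos: [0.4731, 0.0013, 0.2643]
tcp_rot: [0.72, 0.694, -0.001, -0.002]
contact_force: [0.9, 0.3, -0.2]
opening: 0.663
time: 18.8
eef_pos: [0.4727, 0.2267, 0.2643]
tcp_rot: [0.719, 0.695, -0.001, -0.001]
contact_force: [-0.2, -0.1, -0.8]
opening: 0.659
t 18.8 pos [472.7 226.7 264.3] psi 88.08 q [ 0.25  0.12  2.05  0.    0.97 -1.28] open 0.659 F [-0.2 -0.1 -0.8]
shift before turn [12.4  2.3 -0.7] | rz 0.38 | shift after turn [12.4  2.2 -0.7] tilt [-0.18 -0.01  0.  ]
```

```bash
python3 -m jog '[{"grip":0.5,"x":11,"y":2,"z":0,"rx":0,"ry":0,"rz":0},{"grip":0.5,"x":0,"y":0,"z":0,"rx":0,"ry":0,"rz":0},{"grip":0.5,"x":0,"y":0,"z":0,"rx":0,"ry":0,"rz":0}]' 60
python3 go.py 475.4 239 180 87.7
python3 - <<'E'
from h import *
orange=lambda h:((h[...,0]<18)|(h[...,0]>170))&(h[...,1]>70)&(h[...,2]>50)
c=read_camera("scene"); f=c["frame"][80:200,370:490];cv2.imwrite("pics/scene7.png",cv2.resize(f,None,fx=5,fy=5,interpolation=3)[:,:,::-1])
c=read_camera("top"); cv2.imwrite("pics/top7.png",cv2.resize(c["frame"][110:270,120:320],None,fx=4,fy=4,interpolation=3)[:,:,::-1])
E
```

```text
time: 19.05
eef_pos: [0.4762, 0.2343, 0.2653]
tcp_rot: [0.72, 0.694, -0.001, -0.0]
contact_force: [-0.9, -0.5, -0.5]
opening: 0.664
t 19.05 pos [476.2 234.3 265.3] psi 87.84 q [ 0.27  0.13  2.03 -0.    0.98 -1.27] open 0.664 F [-0.9 -0.5 -0.5]
shift before turn [ 4.7 -0.9 85.3] | rz 0.14 | shift after turn [ 4.7 -0.9 85.3] tilt [-0.09  0.04 -0.  ]
```

View pics/scene7.png

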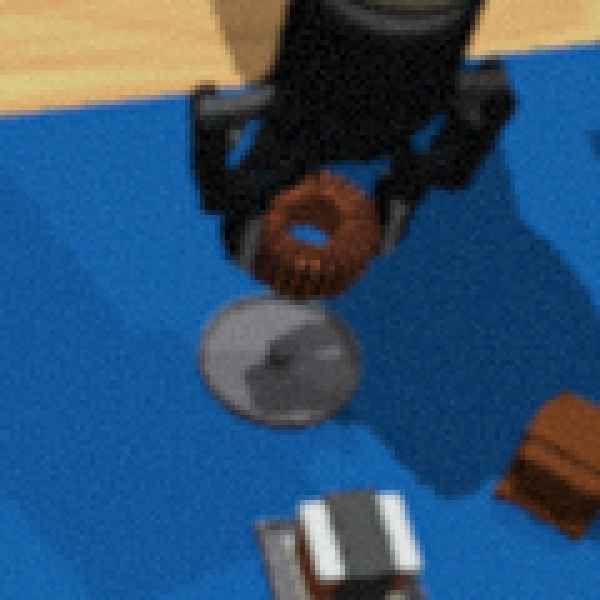

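View pics/top7.png

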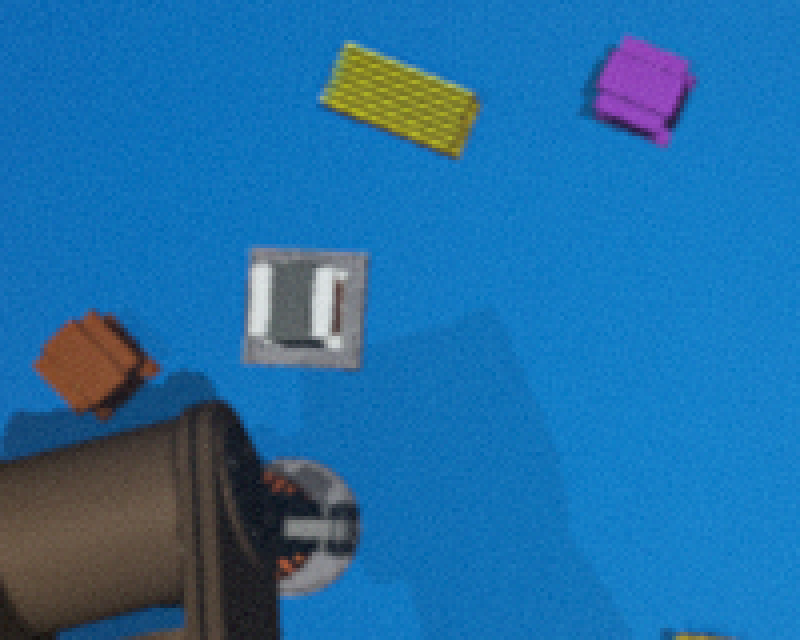

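```bash
python3 -m jog '[{"grip":0.5,"x":4,"y":-1,"z":0,"rx":0,"ry":0,"rz":0},{"grip":0.5,"x":0,"y":0,"z":0,"rx":0,"ry":0,"rz":0},{"grip":0.5,"x":0,"y":0,"z":0,"rx":0,"ry":0,"rz":0}]' 60
python3 go.py 475.4 239 180 87.7
python3 - <<'E'
from h import *
orange=lambda h:((h[...,0]<18)|(h[...,0]>170))&(h[...,1]>70)&(h[...,2]>40)
c=read_camera("scene"); 
m=orange(mask(c).astype(int)).astype(np.uint8)
m=m[110*4:142*4,410*4:460*4]
f=cv2.resize(c["frame"],None,fx=4,fy=4,interpolation=3)[105*4:145*4,405*4:460*4]; cv2.imwrite("pics/z7.png",cv2.resize(f,None,fx=3,fy=3)[:,:,::-1])
print(proj(c,[[.4754,.239,.1146],[.4754,.239,.0906]]))
E
```

```text
time: 19.4
eef_pos: [0.4754, 0.2384, 0.2663]
tcp_rot: [0.72, 0.694, 0.0, 0.0]
contact_force: [-0.4, 0.0, -1.9]
opening: 0.66
t 19.4 pos [475.4 238.4 266.3] psi 87.82 q [ 0.27  0.13  2.03 -0.    0.98 -1.26] open 0.66 F [-0.4  0.  -1.9]
shift before turn [ 0.6 -0.  86.3] | rz 0.12 | shift after turn [ 0.6 -0.  86.3] tilt [0.01 0.   0.  ]
[[434.58483789 123.35209642]
 [432.39728786 130.14638283]]
```

View pics/z7.png

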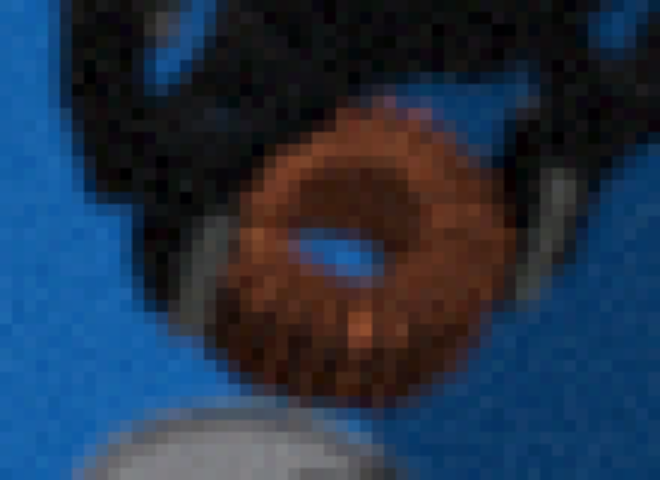

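```bash
python3 -m jog '[{"grip":0.5,"x":0.5,"y":0,"z":15,"rx":0,"ry":0,"rz":0},{"grip":0.5,"x":0,"y":0,"z":22,"rx":0,"ry":0,"rz":0},{"grip":0.5,"x":0,"y":0,"z":18,"rx":0,"ry":0,"rz":0},{"grip":0.5,"x":0,"y":0,"z":12,"rx":0,"ry":0,"rz":0},{"grip":0.5,"x":0,"y":0,"z":7,"rx":0,"ry":0,"rz":0},{"grip":0.5,"x":0,"y":0,"z":3,"rx":0,"ry":0,"rz":0},{"grip":0.5,"x":0,"y":0,"z":0,"rx":0,"ry":0,"rz":0},{"grip":0.5,"x":0,"y":0,"z":0,"rx":0,"ry":0,"rz":0}]' 60
python3 go.py 475.4 239 180.5 87.7
```

```text
time: 20.12
eef_pos: [0.4759, 0.2393, 0.19]
tcp_rot: [0.72, 0.694, 0.001, 0.0]
contact_force: [0.7, 0.1, -0.9]
opening: 0.664
t 20.12 pos [475.9 239.3 190. ] psi 87.85 q [ 0.28  0.26  2.05 -0.    0.83 -1.26] open 0.664 F [ 0.7  0.1 -0.9]
shift before turn [-0.3 -0.5  9.5] | rz 0.15 | shift after turn [-0.3 -0.5  9.5] tilt [ 0.08 -0.02 -0.  ]
```

```bash
python3 -m jog '[{"grip":0.5,"x":0,"y":0,"z":3,"rx":0,"ry":0,"rz":0},{"grip":0.5,"x":0,"y":0,"z":2.5,"rx":0,"ry":0,"rz":0},{"grip":0.5,"x":0,"y":0,"z":1.5,"rx":0,"ry":0,"rz":0},{"grip":0.5,"x":0,"y":0,"z":1,"rx":0,"ry":0,"rz":0},{"grip":0.5,"x":0,"y":0,"z":0,"rx":0,"ry":0,"rz":0}]' 60
python3 -m jog '[{"grip":0.5,"x":0,"y":0,"z":0.7,"rx":0,"ry":0,"rz":0},{"grip":0.5,"x":0,"y":0,"z":0,"rx":0,"ry":0,"rz":0}]' 60
```

```text
time: 20.53
eef_pos: [0.4753, 0.2392, 0.1811]
tcp_rot: [0.72, 0.694, -0.0, -0.0]
contact_force: [-0.1, 0.4, -1.3]
opening: 0.662
time: 20.7
eef_pos: [0.4755, 0.2392, 0.1806]
tcp_rot: [0.72, 0.694, 0.0, 0.0]
contact_force: [-0.3, 0.0, -1.0]
opening: 0.664
```

```bash
python3 -m jog '[{"grip":0.5,"x":0,"y":0,"z":0.7,"rx":0,"ry":0,"rz":0},{"grip":0.5,"x":0,"y":0,"z":0,"rx":0,"ry":0,"rz":0}]' 60
python3 -m jog '[{"grip":0.5,"x":0,"y":0,"z":0.3,"rx":0,"ry":0,"rz":0},{"grip":0.5,"x":0,"y":0,"z":0,"rx":0,"ry":0,"rz":0}]' 60
```

```text
time: 20.87
eef_pos: [0.4756, 0.2393, 0.1805]
tcp_rot: [0.72, 0.694, -0.0, -0.0]
contact_force: [-2.8, -0.2, 4.5]
opening: 0.662
time: 21.03
eef_pos: [0.4756, 0.2393, 0.1805]
tcp_rot: [0.72, 0.694, -0.0, -0.0]
contact_force: [-3.5, -0.3, 6.4]
opening: 0.665
```

```bash
python3 -m jog '[{"grip":0.3,"x":0,"y":0,"z":0,"rx":0,"ry":0,"rz":0},{"grip":0.2,"x":0,"y":0,"z":0,"rx":0,"ry":0,"rz":0},{"grip":0.1,"x":0,"y":0,"z":0,"rx":0,"ry":0,"rz":0},{"grip":0.1,"x":0,"y":0,"z":0,"rx":0,"ry":0,"rz":0},{"grip":0.1,"x":0,"y":0,"z":-10,"rx":0,"ry":0,"rz":0},{"grip":0.1,"x":0,"y":0,"z":-25,"rx":0,"ry":0,"rz":0},{"grip":0.1,"x":0,"y":0,"z":-35,"rx":0,"ry":0,"rz":0},{"grip":0.1,"x":0,"y":0,"z":-30,"rx":0,"ry":0,"rz":0}]' 40
python3 go.py 458 -93 285 87.7
```

```text
time: 21.7
eef_pos: [0.4753, 0.2391, 0.2812]
tcp_rot: [0.72, 0.694, -0.0, -0.0]
contact_force: [0.5, 0.3, 1.7]
opening: 0.905
t 21.7 pos [475.3 239.1 281.2] psi 87.85 q [ 0.28  0.11  2.02  0.    1.01 -1.26] open 0.905 F [0.5 0.3 1.7]
shift before turn [-332.6   -4.8   -3.8] | rz 0.15 | shift after turn [-332.6   -3.9   -3.8] tilt [-0.02  0.   -0.  ]
```

```bash
python3 -m jog '[{"grip":0.2,"x":-30,"y":0,"z":0,"rx":0,"ry":0,"rz":0},{"grip":0.2,"x":-30,"y":0,"z":0,"rx":0,"ry":0,"rz":0},{"grip":0.2,"x":-30,"y":0,"z":0,"rx":0,"ry":0,"rz":0},{"grip":0.2,"x":-30,"y":0,"z":0,"rx":0,"ry":0,"rz":0},{"grip":0.2,"x":-30,"y":0,"z":0,"rx":0,"ry":0,"rz":0},{"grip":0.2,"x":-30,"y":0,"z":0,"rx":0,"ry":0,"rz":0},{"grip":0.2,"x":-30,"y":-2,"z":0,"rx":0,"ry":0,"rz":0},{"grip":0.2,"x":-30,"y":-2,"z":0,"rx":0,"ry":0,"rz":0}]' 40
python3 -m jog '[{"grip":0.2,"x":-30,"y":0,"z":0,"rx":0,"ry":0,"rz":0},{"grip":0.2,"x":-30,"y":0,"z":0,"rx":0,"ry":0,"rz":0},{"grip":0.2,"x":-30,"y":0,"z":0,"rx":0,"ry":0,"rz":0},{"grip":0.2,"x":0,"y":0,"z":0,"rx":0,"ry":0,"rz":0},{"grip":0.2,"x":0,"y":0,"z":0,"rx":0,"ry":0,"rz":0}]' 40
python3 go.py 458 -93 187 87.7
python3 - <<'E'
from h import *
c=read_camera("top"); cv2.imwrite("pics/top8.png",cv2.resize(c["frame"][150:280,140:340],None,fx=4,fy=4,interpolation=3)[:,:,::-1])
c=read_camera("scene"); cv2.imwrite("pics/scene8.png",cv2.resize(c["frame"][110:230,270:470],None,fx=4,fy=4,interpolation=3)[:,:,::-1])
E
```

```text
time: 22.37
eef_pos: [0.4621, -0.0018, 0.2804]
tcp_rot: [0.72, 0.694, 0.0, 0.001]
contact_force: [1.1, 0.2, -0.3]
opening: 0.802
time: 22.78
eef_pos: [0.459, -0.0916, 0.2802]
tcp_rot: [0.721, 0.693, 0.0, 0.0]
contact_force: [-0.6, -0.7, -0.2]
opening: 0.804
t 22.78 pos [459.  -91.6 280.2] psi 87.66 q [-0.41 -0.03  2.17  0.    1.   -1.94] open 0.804 F [-0.6 -0.7 -0.2]
shift before turn [-1.4 -1.1 93.2] | rz -0.04 | shift after turn [-1.4 -1.1 93.2] tilt [0.05 0.01 0.  ]
```

View pics/scene8.png

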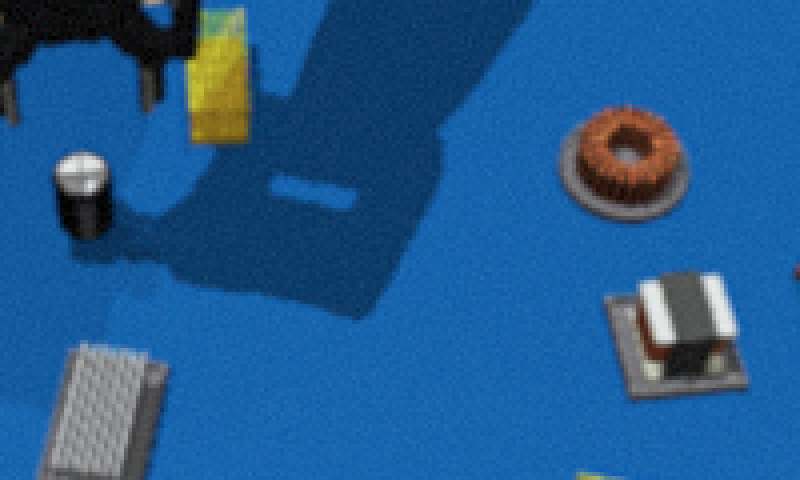

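View pics/top8.png

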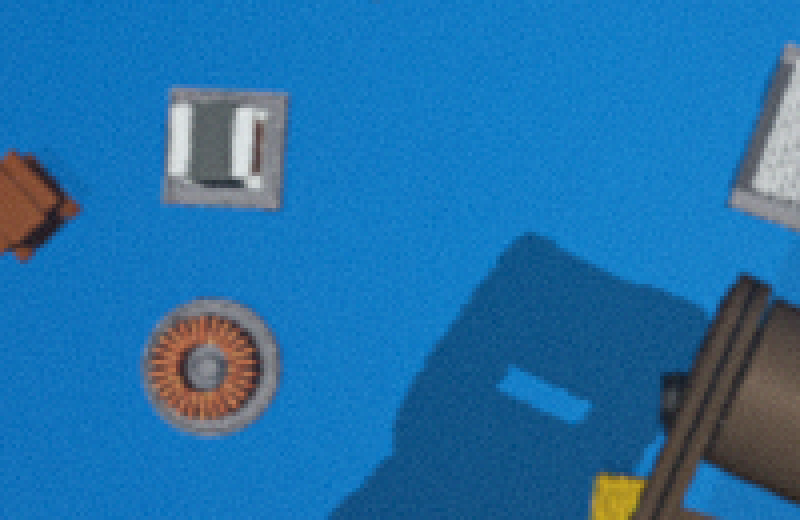

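```bash
python3 -m jog '[{"grip":0.2,"x":-1,"y":-1,"z":25,"rx":0,"ry":0,"rz":0},{"grip":0.2,"x":0,"y":0,"z":25,"rx":0,"ry":0,"rz":0},{"grip":0.2,"x":0,"y":0,"z":22,"rx":0,"ry":0,"rz":0},{"grip":0.2,"x":0,"y":0,"z":14,"rx":0,"ry":0,"rz":0},{"grip":0.2,"x":0,"y":0,"z":6,"rx":0,"ry":0,"rz":0},{"grip":0.2,"x":0,"y":0,"z":0,"rx":0,"ry":0,"rz":0},{"grip":0.2,"x":0,"y":0,"z":0,"rx":0,"ry":0,"rz":0}]' 40
python3 go.py 458 -93 185 87.7
```

```text
time: 23.47
eef_pos: [0.4583, -0.0907, 0.1879]
tcp_rot: [0.72, 0.694, 0.0, 0.0]
contact_force: [-0.1, -0.2, -0.0]
opening: 0.802
t 23.47 pos [458.3 -90.7 187.9] psi 87.93 q [-0.41  0.14  2.21  0.    0.8  -1.95] open 0.802 F [-0.1 -0.2 -0. ]
shift before turn [-2.3 -0.2  2.9] | rz 0.23 | shift after turn [-2.3 -0.2  2.9] tilt [ 0.01 -0.   -0.  ]
```

```bash
python3 -m jog '[{"grip":0.2,"x":-2.2,"y":0,"z":3,"rx":0,"ry":0,"rz":0},{"grip":0.3,"x":0,"y":0,"z":0,"rx":0,"ry":0,"rz":0},{"grip":0.4,"x":0,"y":0,"z":0,"rx":0,"ry":0,"rz":0},{"grip":0.5,"x":0,"y":0,"z":0,"rx":0,"ry":0,"rz":0},{"grip":0.6,"x":0,"y":0,"z":0,"rx":0,"ry":0,"rz":0},{"grip":0.7,"x":0,"y":0,"z":0,"rx":0,"ry":0,"rz":0},{"grip":0.8,"x":0,"y":0,"z":0,"rx":0,"ry":0,"rz":0},{"grip":0.8,"x":0,"y":0,"z":0,"rx":0,"ry":0,"rz":0}]' 40
python3 go.py 458 -93 185 87.7
python3 -m jog '[{"grip":0.8,"x":0,"y":0,"z":0,"rx":0,"ry":0,"rz":0},{"grip":0.8,"x":0,"y":0,"z":-5,"rx":0,"ry":0,"rz":0},{"grip":0.8,"x":0,"y":0,"z":-15,"rx":0,"ry":0,"rz":0},{"grip":0.8,"x":0,"y":0,"z":-20,"rx":0,"ry":0,"rz":0},{"grip":0.8,"x":0,"y":0,"z":-20,"rx":0,"ry":0,"rz":0},{"grip":0.8,"x":0,"y":0,"z":-10,"rx":0,"ry":0,"rz":0},{"grip":0.8,"x":0,"y":0,"z":0,"rx":0,"ry":0,"rz":0},{"grip":0.8,"x":0,"y":0,"z":0,"rx":0,"ry":0,"rz":0}]' 40
python3 go.py 623.2 -269.7 255 87.7
python3 - <<'E'
from h import *
c=read_camera("scene"); cv2.imwrite("pics/scene9.png",cv2.resize(c["frame"][80:240,180:380],None,fx=3.7,fy=3.7,interpolation=3)[:,:,::-1])
E
```

```text
time: 24.13
eef_pos: [0.4582, -0.0938, 0.1852]
tcp_rot: [0.72, 0.694, 0.0, 0.0]
contact_force: [-1.4, 0.8, 6.0]
opening: 0.401
t 24.13 pos [458.2 -93.8 185.2] psi 87.84 q [-0.42  0.15  2.21 -0.    0.79 -1.95] open 0.401 F [-1.4  0.8  6. ]
shift before turn [ 0.8 -0.2  0.2] | rz 0.14 | shift after turn [ 0.8 -0.2  0.2] tilt [0.03 0.02 0.  ]
time: 24.8
eef_pos: [0.4578, -0.0935, 0.2545]
tcp_rot: [0.72, 0.694, 0.0, 0.0]
contact_force: [0.4, 0.3, -1.4]
opening: 0.401
t 24.8 pos [457.8 -93.5 254.5] psi 87.85 q [-0.42  0.01  2.19  0.    0.94 -1.95] open 0.401 F [ 0.4  0.3 -1.4]
shift before turn [-169.8  171.9   -0.3] | rz 0.15 | shift after turn [-169.4  172.3   -0.3] tilt [0.04 0.01 0.  ]
```

View pics/scene9.png

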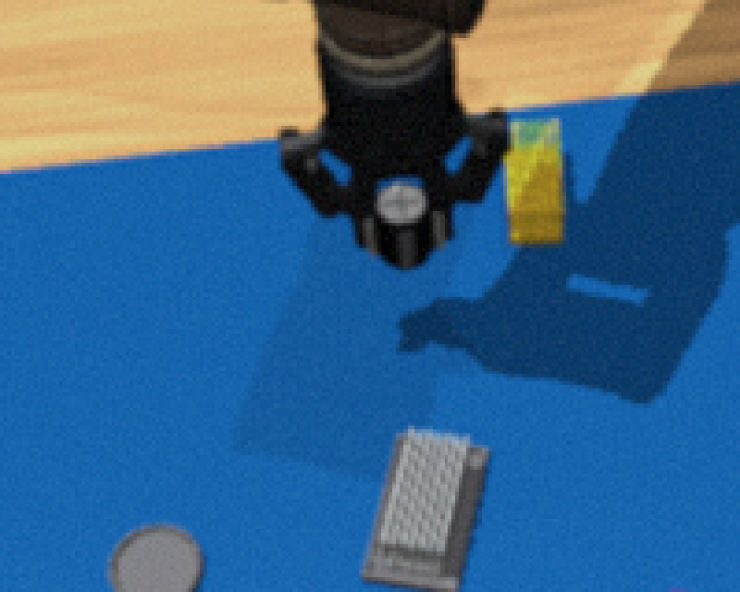

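```bash
python3 -m jog '[{"grip":0.8,"x":-15,"y":15,"z":0,"rx":0,"ry":0,"rz":0},{"grip":0.8,"x":-22,"y":22,"z":0,"rx":0,"ry":0,"rz":0},{"grip":0.8,"x":-22,"y":22,"z":0,"rx":0,"ry":0,"rz":0},{"grip":0.8,"x":-22,"y":22,"z":0,"rx":0,"ry":0,"rz":0},{"grip":0.8,"x":-22,"y":22,"z":0,"rx":0,"ry":0,"rz":0},{"grip":0.8,"x":-22,"y":22,"z":0,"rx":0,"ry":0,"rz":0},{"grip":0.8,"x":-22,"y":22,"z":0,"rx":0,"ry":0,"rz":0},{"grip":0.8,"x":-22,"y":22,"z":0,"rx":0,"ry":0,"rz":0}]' 40
python3 -m jog '[{"grip":0.8,"x":-1,"y":3,"z":0,"rx":0,"ry":0,"rz":0},{"grip":0.8,"x":0,"y":0,"z":0,"rx":0,"ry":0,"rz":0},{"grip":0.8,"x":0,"y":0,"z":0,"rx":0,"ry":0,"rz":0}]' 40
python3 go.py 623.2 -269.7 188 87.7
python3 - <<'E'
from h import *
c=read_camera("scene"); cv2.imwrite("pics/scene10.png",cv2.resize(c["frame"][140:280,140:320],None,fx=4,fy=4,interpolation=3)[:,:,::-1])
print(proj(c,[[.6232,-.2697,.117]]),(proj(c,[[.6232,-.2697,.117]])-[140,140])*4)
E
```

```text
time: 25.52
eef_pos: [0.6207, -0.2696, 0.2516]
tcp_rot: [0.72, 0.694, -0.001, -0.002]
contact_force: [0.5, 1.3, -0.4]
opening: 0.401
time: 25.77
eef_pos: [0.6226, -0.2693, 0.2522]
tcp_rot: [0.72, 0.694, -0.0, -0.002]
contact_force: [-0.7, 0.0, -0.7]
opening: 0.401
t 25.77 pos [ 622.6 -269.3  252.2] psi 87.84 q [-0.56  0.45  1.67  0.    1.04 -2.09] open 0.401 F [-0.7  0.  -0.7]
shift before turn [-0.5  0.8 64.2] | rz 0.14 | shift after turn [-0.5  0.8 64.2] tilt [-0.22 -0.14  0.  ]
[[211.38991223 209.03514378]] [[285.55964891 276.14057513]]
```

View pics/scene10.png

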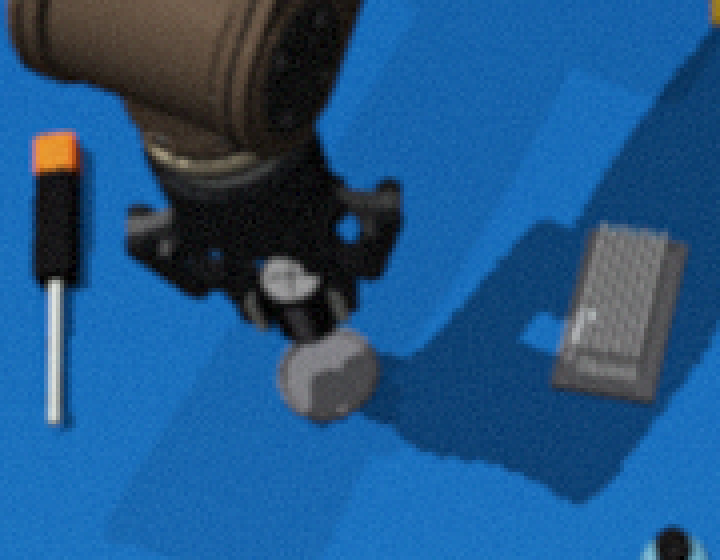

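```bash
python3 -m jog '[{"grip":0.8,"x":0,"y":0,"z":15,"rx":0,"ry":0,"rz":0},{"grip":0.8,"x":0,"y":0,"z":20,"rx":0,"ry":0,"rz":0},{"grip":0.8,"x":0,"y":0,"z":14,"rx":0,"ry":0,"rz":0},{"grip":0.8,"x":0,"y":0,"z":6,"rx":0,"ry":0,"rz":0},{"grip":0.8,"x":0,"y":0,"z":3,"rx":0,"ry":0,"rz":0},{"grip":0.8,"x":0,"y":0,"z":1,"rx":0,"ry":0,"rz":0},{"grip":0.8,"x":0,"y":0,"z":0,"rx":0,"ry":0,"rz":0},{"grip":0.8,"x":0,"y":0,"z":0,"rx":0,"ry":0,"rz":0}]' 40
python3 go.py 623.2 -269.7 188 87.7
```

```text
time: 26.48
eef_pos: [0.6238, -0.2701, 0.1966]
tcp_rot: [0.72, 0.694, 0.0, 0.001]
contact_force: [0.4, -0.5, -0.4]
opening: 0.397
t 26.48 pos [ 623.8 -270.1  196.6] psi 87.85 q [-0.56  0.52  1.68 -0.    0.94 -2.09] open 0.397 F [ 0.4 -0.5 -0.4]
shift before turn [ 0.4 -0.6  8.6] | rz 0.15 | shift after turn [ 0.4 -0.6  8.6] tilt [0.09 0.05 0.  ]
```

```bash
python3 -m jog '[{"grip":0.8,"x":0,"y":0,"z":3,"rx":0,"ry":0,"rz":0},{"grip":0.8,"x":0,"y":0,"z":2,"rx":0,"ry":0,"rz":0},{"grip":0.8,"x":0,"y":0,"z":1,"rx":0,"ry":0,"rz":0},{"grip":0.8,"x":0,"y":0,"z":1,"rx":0,"ry":0,"rz":0},{"grip":0.8,"x":0,"y":0,"z":0,"rx":0,"ry":0,"rz":0}]' 40
python3 -m jog '[{"grip":0.8,"x":0,"y":0,"z":0.7,"rx":0,"ry":0,"rz":0},{"grip":0.8,"x":0,"y":0,"z":0,"rx":0,"ry":0,"rz":0}]' 40
```

```text
time: 26.9
eef_pos: [0.6234, -0.2699, 0.1884]
tcp_rot: [0.72, 0.694, -0.0, -0.0]
contact_force: [0.4, 0.1, -0.5]
opening: 0.407
time: 27.07
eef_pos: [0.6235, -0.27, 0.1883]
tcp_rot: [0.72, 0.694, -0.0, -0.0]
contact_force: [-0.7, 0.5, 2.0]
opening: 0.399
```

```bash
python3 -m jog '[{"grip":0.8,"x":0,"y":0,"z":0.2,"rx":0,"ry":0,"rz":0},{"grip":0.8,"x":0,"y":0,"z":0,"rx":0,"ry":0,"rz":0}]' 20
python3 -m jog '[{"grip":0.59,"x":0,"y":0,"z":0,"rx":0,"ry":0,"rz":0},{"grip":0.57,"x":0,"y":0,"z":0,"rx":0,"ry":0,"rz":0},{"grip":0.5,"x":0,"y":0,"z":0,"rx":0,"ry":0,"rz":0},{"grip":0.4,"x":0,"y":0,"z":0,"rx":0,"ry":0,"rz":0},{"grip":0.3,"x":0,"y":0,"z":0,"rx":0,"ry":0,"rz":0},{"grip":0.3,"x":0,"y":0,"z":0,"rx":0,"ry":0,"rz":0},{"grip":0.3,"x":0,"y":0,"z":-8,"rx":0,"ry":0,"rz":0},{"grip":0.3,"x":0,"y":0,"z":-20,"rx":0,"ry":0,"rz":0}]' 20
python3 -m jog '[{"grip":0.3,"x":0,"y":0,"z":-30,"rx":0,"ry":0,"rz":0},{"grip":0.3,"x":0,"y":0,"z":-35,"rx":0,"ry":0,"rz":0},{"grip":0.3,"x":0,"y":0,"z":-30,"rx":0,"ry":0,"rz":0},{"grip":0.3,"x":30,"y":-25,"z":0,"rx":0,"ry":0,"rz":0},{"grip":0.3,"x":30,"y":-25,"z":0,"rx":0,"ry":0,"rz":0},{"grip":0.3,"x":30,"y":-25,"z":0,"rx":0,"ry":0,"rz":0},{"grip":0.3,"x":30,"y":-25,"z":0,"rx":0,"ry":0,"rz":0},{"grip":0.3,"x":30,"y":-25,"z":0,"rx":0,"ry":0,"rz":0}]' 20
python3 -m jog '[{"grip":0.3,"x":30,"y":-10,"z":0,"rx":0,"ry":0,"rz":0},{"grip":0.3,"x":30,"y":0,"z":0,"rx":0,"ry":0,"rz":0},{"grip":0.3,"x":30,"y":0,"z":0,"rx":0,"ry":0,"rz":0},{"grip":0.3,"x":20,"y":0,"z":0,"rx":0,"ry":0,"rz":0},{"grip":0.3,"x":0,"y":0,"z":0,"rx":0,"ry":0,"rz":0},{"grip":0.3,"x":0,"y":0,"z":0,"rx":0,"ry":0,"rz":0}]' 20
python3 - <<'E'
from h import *
for n in("top","scene"):
    c=read_camera(n); cv2.imwrite(f"pics/{n}11.png",c["frame"][:,:,::-1])
    if n=="top":
        for k,s,fn,z in(("heatsink",(341,180),lambda h:(h[...,1]<90)&(h[...,2]>180),.040),("capacitor",(415,178),lambda h:(h[...,1]<60)&(h[...,2]>185),.051),("nest_small",(412,181),gray,.01),("choke",(183,242),lambda h:((h[...,0]<18)|(h[...,0]>170))&(h[...,1]>70)&(h[...,2]>50),.030),("trafo",(176,184),lambda h:(h[...,1]<60)&(h[...,2]>175),.048),("trafo2",(190,184),lambda h:(h[...,1]<60)&(h[...,2]>175),.048)):
            try: print(k,rect(cast(c,contour(c,s,fn),z)))
            except Exception as e: print(k,e)
    x0,y0=((300,130) if n=="top" else (150,150))
    cv2.imwrite(f"pics/{n}11c.png",cv2.resize(c["frame"][y0:y0+130,x0:x0+180],None,fx=4,fy=4,interpolation=3)[:,:,::-1])
E
```

```text
time: 27.23
eef_pos: [0.6235, -0.27, 0.1883]
tcp_rot: [0.72, 0.694, -0.0, 0.0]
contact_force: [-1.7, -0.1, 4.3]
opening: 0.4
time: 27.9
eef_pos: [0.6222, -0.2692, 0.2126]
tcp_rot: [0.72, 0.694, -0.001, -0.003]
contact_force: [-0.2, -0.4, -0.6]
opening: 0.697
time: 28.57
eef_pos: [0.5028, -0.1141, 0.3112]
tcp_rot: [0.72, 0.694, 0.0, 0.0]
contact_force: [0.7, -0.0, 0.5]
opening: 0.703
time: 29.07
eef_pos: [0.4982, -0.0043, 0.3113]
tcp_rot: [0.719, 0.695, 0.0, 0.001]
contact_force: [-0.2, 1.0, 0.1]
opening: 0.698
heatsink [ 612.9 -102.8   78.3   37.1  -18.5]
capacitor [ 6.236e+02 -2.703e+02  2.630e+01  2.610e+01 -2.000e-01]
nest_small [ 623.  -270.2   55.4   54.9  -89.3]
choke [475.  238.4  61.   57.3 -89.3]
trafo [ 6.034e+02  2.523e+02  4.050e+01  1.090e+01 -2.000e-01]
trafo2 [ 6.034e+02  2.523e+02  4.050e+01  1.090e+01 -2.000e-01]
```

View pics/top11.png

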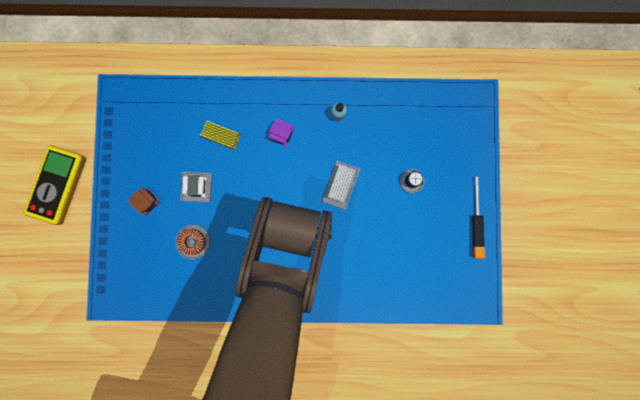

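View pics/scene11.png

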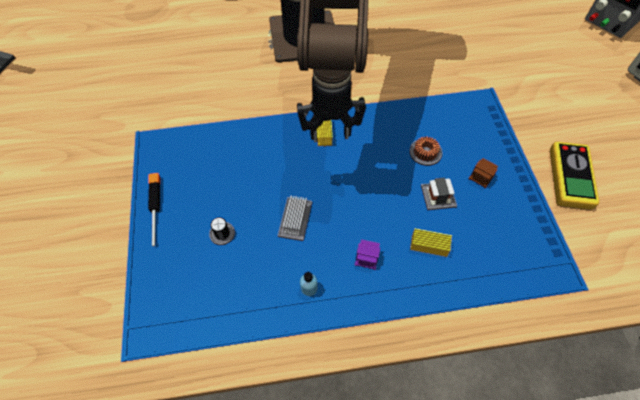

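View pics/scene11c.png

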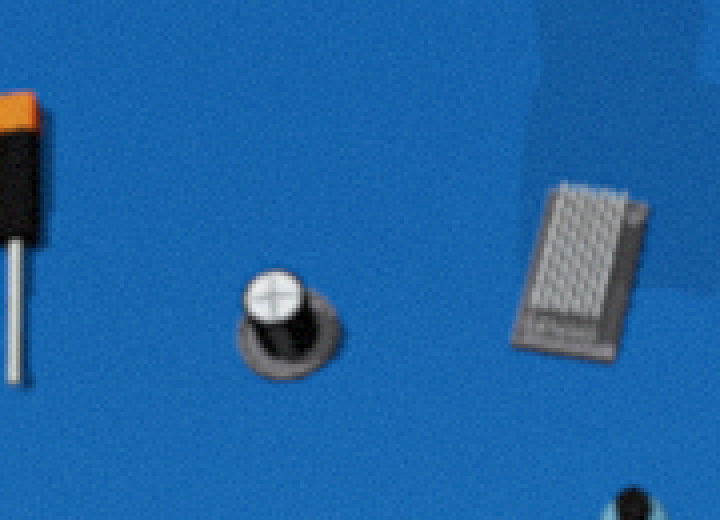

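View pics/top11c.png

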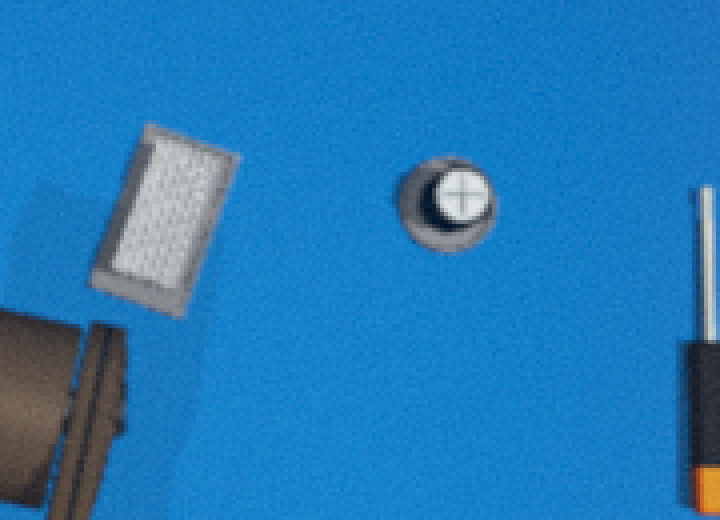

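All four parts sit upright, centred in their nests. The bottle (338,110) and screwdriver (478,218) in the top view are where they started.

```bash
python3 -c "
from plant import sign_off,get_state
print(get_state()['time']);print(sign_off())"
```

```text
29.1667
the job is handed in; nothing more can be done
None
```

All four parts are in their nests and the job is handed in at 29.2 s. I placed them in the order asked: heat sink, transformer, choke, capacitor. Each was lowered in small steps until light floor contact (about 3 to 6 N) before I opened the jaws.

My last measurements were from the top camera; I also looked at both final views:

| Part | Distance from nest centre | Remarks |
|---|---|---|
| Heat sink | about 1.5 mm | turned within 1° of the nest |
| Transformer | about 1 mm | worked out from one white bobbin edge, because the mask for the second edge returned the first edge again |
| Choke | about 1 mm | over the post |
| Capacitor | under 1 mm | upright |

In the final views everything sits flat inside its rim, and the bottle, screwdriver and look-alikes look unmoved. The gripper is clear of everything. The largest wrist force I saw in the printed readings was about 7 N. No check failed.

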